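# Refill the spring-lid spice box from the storage tin

## Robot

A 6-joint arm with a two-finger parallel gripper is mounted at the origin on a cart in front of the work surface, level with it; the furniture and walls round the work are solid. World frame = base frame: x ahead of the robot, y to its left, z up, the work surface at z = 0. Lengths are in m, angles in rad, forces in N, time in s.
With the tool pointing down it reaches from about 0.425 to 1.125 m from the base axis. Payload 14.9 kg.
Tool frame: the origin (TCP) lies between the finger pads; the fingertips stand 25 mm ahead of it and the grasp point (between the pads) lies 6 mm ahead of it; z points along the fingers, y is the line along which they close (so a half turn about z gives the same grasp; the last joint's range is limited). The gripper opens to 91 mm and grips with 3 to 60 N. Pads are 32 mm wide; open, the fingers measure 118 mm over their backs; the gripper's body (76 mm by 178 mm) begins 60 mm behind the grasp point.
Start: joints at [-1.164, 0.379, 1.734, -0, 1.028, -0.033], TCP at [0.298, -0.633, 0.239] pointing down, gripper open.
Joint ranges: [-2.77, 2.77], [-0.74, 2.19], [0, 2.66], [-1.06, 4.2], [0.31, 2.87], [-3.08, 3.08]. Speed limits (rad/s): [1.89, 1.89, 2.39, 3.14, 3.14, 3.14].

## Interface

Orientations are given as a rotation vector (axis times angle).
In Python, from plant import arm, cams, recognise, regions_of gives the robot as it stands. The module is installed in compiled form; this text tells all that it offers.
- The arm moves only by the tool servo_tool, never from a script. Its argument "steps" is a list of rows, each a list of 5 numbers: the shift along the tool's x, y, z scaled (see below), then the turn about the tool's z scaled (see below), then the opening in per cent of the stroke, from 0 (shut) to 100 (fully open). In form: [[tx, ty, tz, turn, gripper], ...]. A call has exactly 10 rows; each row is the pose to reach, as a shift and turn from the pose commanded when the call began, along the tool's axes at that moment; what a row does not reach only later rows make up. The controller multiplies each number of a shift by 0.4 m and each number of a turn by 90 degrees. A row lasts 1/12 s, in which the tool goes at most 41.7 mm and 7.16 degrees, less where a joint would pass 70% of its speed; a pose out of reach is approached as far as the arm can. A call with a number of a shift or a turn outside -1 to 1 is refused whole. A call with a gripper value outside its range is refused whole. The fingers move at their own pace and stop on an object; "grip_force" is the grip in N (left out, the last holds). Time passes only in rows, so rows that repeat a pose let the fingers close, or fill a call up. It gives the time, the measured TCP pose, the force, the opening and the grip force at its end, in the units of the state.
- arm.sense(): the state, without advancing time (a new reading comes with each control period).
- cams.capture(name): name is "scene" or "side" or "wrist"; returns the picture (420x560x3 uint8, red, green, blue); there is no depth.
- cams.camera_info(name): a dict with "fx", "fy", "cx", "cy" (pixels), "position" and "orientation" of the camera in the world. Camera axes: x right, y up, looking along -z (the intrinsics and any distortion apply to the point x, -y, -z); pixel columns grow to the right and rows downward; lengths in m; the calibration is good to about 2 mm. The wrist camera is an equidistant fisheye: a pixel r from the principal point sees the ray r / f radians off the axis. A picture is of the moment at which its call begins: read the wrist's pose just before it. camera_info takes no time and is no camera call; for the wrist camera it gives the pose at the moment of the call.
- arm.hand_in(): hands the job in; it is judged then, once.
Trained networks look in the newest picture that a camera, given by its name, has taken for a name from the list of things; names that differ only in an ending like _2 or _b are one class to them, and where a whole thing is asked for, a point or a joint stands for the part that bears it (a point fixed in the world has none). Each returns a list of dicts, best first, with "p" (0 to 1); they miss things now and then, are a little off and sometimes report something else, mostly with a low value. They report only what shows in the picture. A call takes as long as a camera call.
- recognise(camera, name): "location" ([x, y, z] in m, in world coordinates, good to about 4 mm: the middle of the surface that is visible of it).
- regions_of(camera, name): "pixels" (420x560 bool, what is visible of it).
The state is a dict: "time_s": time; "joints": joint angles; "qd": joint speeds; "tau": joint torques, N m; "eef_pos": TCP position; "ee_rot": TCP orientation; "wrist_force": force on the tool from outside, world axes, zero at the start; "torque": the same for the moment, N m; "gripper_width": finger opening in m; "finger_force": force on a finger pad.
Only numpy, scipy, OpenCV 4.12 (cv2) and the standard library are available. Lean on these libraries where they do the work, as an engineer would, in place of code of your own. Each camera call takes 0.05 s, during which the arm holds its last target. There are 200 camera calls.

## Task

First open the wooden spice box: push down its button catch and steady the sprung lid with the hand as it comes up, so that it does not fly open and slam against its stop. Then tip the storage tin's loose lid up by its wooden grip, its near edge still resting on the tin, lift it off and lay it aside; move every spice jar from the tin into the spice box, standing upright. Finally put the lid back flat and square on the tin and press the spice box's lid down until it latches shut, leaving the other things on the worktop where they are.

Things in the scene. Friction and masses are not known exactly. Their poses are not given: they have to be found in the camera images.
- spice_box: The wooden spice box, fixed. Origin: centre of its underside; x points from its catch side (roughly to the robot's right) to its hinge side (left), y towards the robot, z up. Jar well x -32 to +32, y -92 to +92 mm, floor 5 mm, rim 80 mm high; a ledge 13 mm wide along its catch side and one 30 mm wide at the hinge side. It takes three jars in a row along y (at -60, 0, +60 mm). Steel catch housing 24 x 36 mm, 92 mm high, at x = -66, y = 0.
- box_lid (a joint): Angle of the spice box's lid, rad: 0 shut, 1.5 fully open (hard stop, nearly upright). A shell 107 x 194 mm (x -45 to +62 when shut), 40 mm high, its closed top 121 mm above the worktop. Its spring (about 1.5 N at the front) opens it as soon as the catch lets go, in a fraction of a second if unsteadied, and holds it open. A fingertip held over a front lip stops it; it then follows the fingertip up.
- catch (a joint): Travel of the button catch, m: 0 up, 0.009 fully down; it springs back (about 1 N to start, 5 N fully down). The lid is let go at about 0.005.
- button_top (a point): Centre of the top face of the catch's round steel button, 24 mm across, pressed straight down; 106 mm above the worktop at rest, that is 18 mm above the lips' top faces, and in line with the lips (x = -66, y = 0 of the box).
- box_hinge (a point): Middle of the spice box lid's hinge line, which runs along the box's y axis at x = +62 mm, height 80 mm.
- lip_near (a point): Point on the top face of the one nearer the robot of two flat steel lips at the foot of the lid's front face, either side of the catch housing (this point: box x = -62, y = +50, height 88 mm when shut; moves with the lid). Each lip: x -73 to -45, y 22 to 85 mm from the middle. To shut the lid push a lip's upper face (its far face when open) round and down; at the end about 6 N snaps the catch.
- lip_far (a point): The same on the far lip (y = -50).
- tin: The metal storage tin, fixed to the worktop, 100 x 210 mm over its ledge. Origin: centre of its underside; x points from its robot side to its far side, y left, z up. Well x -34 to +34, y -92 to +92 mm, floor 5 mm, rim 80 mm high and 84 x 194 mm outside. A ledge round the outside, top face at 70 mm, carries the lid. The jars stand in it in a row along y.
- tin_lid: The tin's loose metal lid, a shell open below, 100 x 210 mm, 50 mm high, 5 mm walls, 0.2 kg, set over the rim with 3 mm of play. Origin: centre of its lower edge, 70 mm above the tin's underside when seated, axes then parallel to the tin's. It can be laid aside on the cold hob, the clear black glass to the right of both boxes (y below -0.17, level with the worktop within 5 mm).
- lid_grip (a point): Top middle of the wooden grip on the tin's lid: a bar 70 mm long along y, 14 mm thick along x, 30 mm high, standing on the lid's top near its far side (x = +36 mm; this point is 80 mm above the lid's lower edge).
- lid_near_edge (a point): Middle of the lower near edge (robot side) of the tin's lid (x = -50, z = 0 of the lid).
- tin_near_ledge (a point): Middle of the tin's near ledge (robot side), where the lid's near edge rests (x = -50, z = 70 mm of the tin).
- jar_0: Spice jar, 45 mm across, 106 mm tall, its red cap the top 21 mm; stands in the tin under the lid at the start, its cap then 26 to 31 mm above the rim once the lid is off. Origin: centre of its underside. There are one to three jars; absent ones read None.
- jar_1: Spice jar, 45 mm across, 106 mm tall, its red cap the top 21 mm; stands in the tin under the lid at the start, its cap then 26 to 31 mm above the rim once the lid is off. Origin: centre of its underside. There are one to three jars; absent ones read None.
- jar_2: Spice jar, 45 mm across, 106 mm tall, its red cap the top 21 mm; stands in the tin under the lid at the start, its cap then 26 to 31 mm above the rim once the lid is off. Origin: centre of its underside. There are one to three jars; absent ones read None.
- jam_jar: Bystander, leave it where it stands: jam jar, 69 mm across, 99 mm tall.
- honey_jar: Bystander, leave it where it stands: honey jar, 64 mm across, 87 mm tall.
- tin_tomato: Bystander, leave it where it stands: tin can, 75 mm across, 110 mm tall.

How it is judged:
By the outcome, as a careful person would: the job done as asked, in the order asked, and still so for the second after the job is handed in, with the robot touching nothing.
Of jar_0, jar_1, jar_2 only 1 to 3 are there at a start; the rules pass over those that are not, and their reading is None.
At some moment in a run one of tin_lid may be knocked a few centimetres aside while the robot is not near it.
It also fails if it takes over 210 s, if anything falls off the work surface, if the arm or the gripper's body presses on something with over 40 N, if the wrist force passes 120 N, or if a joint passes its speed limit or range.

## Working session

There is one attempt and no reset: what is moved stays moved. The work goes in short steps, Python scripts to look and compute and a tool call to move; the robot and the scene stay as the last step left them, time stands still between calls to the robot, and variables do not carry over. Pictures are saved under pics/ and viewed, at most 14 in all, crops included, and the job is handed in when it is done.

Besides the shell and the picture viewer there is one more tool, called after "Call:" as a command line: name --pt "numbers of a row" for each row, then --argument value for the rest. servo_tool: Moves the arm, as the interface text tells. Shifts and turns lie within -1 to 1; 1 stands for 0.4 m of shift or 90 degrees of turn. Its arguments: {"type":"object","properties":{"steps":{"type":"array"},"grip_force":{"type":"number"}},"required":["steps"]}

```bash
mkdir -p pics; ls; python3 - <<'E'
from plant import arm,cams,recognise,regions_of
import cv2,numpy as np
s=arm.sense();print({k:np.round(v,3).tolist() for k,v in s.items()})
for c in ["scene","side"]:
    im=cams.capture(c);cv2.imwrite(f"pics/{c}0.png",im[:,:,::-1])
    i=cams.camera_info(c);print(c,i)
    for n in ["spice_box","box_lid","button_top","lip_near","lip_far","tin","tin_lid","lid_grip","jam_jar","honey_jar","tin_tomato"]:
        print(n,[(np.round(r["location"],3).tolist(),round(r["p"],2)) for r in recognise(c,n)[:2]])
E
```

```text
pics
{'time_s': 0.0, 'joints': [-1.164, 0.379, 1.735, 0.0, 1.028, -0.033], 'qd': [0.001, 0.001, -0.002, 0.0, 0.0, 0.001], 'tau': [0.001, -76.372, -43.437, 0.065, 0.042, -0.0], 'eef_pos': [0.298, -0.633, 0.238], 'ee_rot': [-3.065, -0.685, 0.0], 'wrist_force': [0.354, 0.357, 0.08], 'torque': [0.025, -0.052, 0.017], 'finger_force': 0.0, 'gripper_width': 0.091}
scene {'fx': 451.98173762249905, 'fy': 451.98173762249905, 'cx': 280.66420227000765, 'cy': 209.22984300358044, 'position': array([-0.19087149,  0.68884591,  0.61393691]), 'orientation': array([ 0.58973737, -1.16319732, -1.90558401])}
spice_box [([0.447, 0.319, 0.098], 0.98)]
box_lid [([0.473, 0.305, 0.117], 0.67)]
button_top [([0.493, 0.221, 0.11], 0.47)]
lip_near [([0.472, 0.308, 0.121], 0.93), ([0.667, 0.17, 0.083], 0.4)]
lip_far [([0.472, 0.312, 0.121], 0.6)]
tin [([0.453, 0.009, 0.034], 0.72), ([0.716, -0.067, 0.055], 0.64)]
tin_lid [([0.47, -0.015, 0.116], 0.6)]
lid_grip []
jam_jar [([0.671, 0.17, 0.081], 0.64)]
honey_jar [([0.717, -0.068, 0.058], 0.61)]
tin_tomato [([0.72, 0.304, 0.083], 0.75)]
side {'fx': 506.16647850569757, 'fy': 506.16647850569757, 'cx': 275.91310104852784, 'cy': 202.90672136046587, 'position': array([0.1402498 , 1.21355289, 0.61902006]), 'orientation': array([ 0.32188419, -1.5192936 , -2.33425887])}
spice_box [([0.49, 0.341, 0.088], 0.57)]
box_lid [([0.496, 0.33, 0.126], 0.58)]
button_top []
lip_near [([0.495, 0.33, 0.122], 0.95)]
lip_far [([0.497, 0.333, 0.12], 0.67)]
tin [([0.468, 0.051, 0.038], 0.86)]
tin_lid [([0.488, 0.018, 0.122], 0.97)]
lid_grip [([0.487, 0.017, 0.118], 0.83), ([0.497, 0.33, 0.122], 0.67)]
jam_jar [([0.686, 0.192, 0.073], 0.63)]
honey_jar [([0.727, -0.067, 0.052], 0.58), ([0.466, 0.048, 0.041], 0.55)]
tin_tomato [([0.736, 0.318, 0.068], 0.88), ([0.467, 0.051, 0.04], 0.33)]
```

View pics/scene0.png

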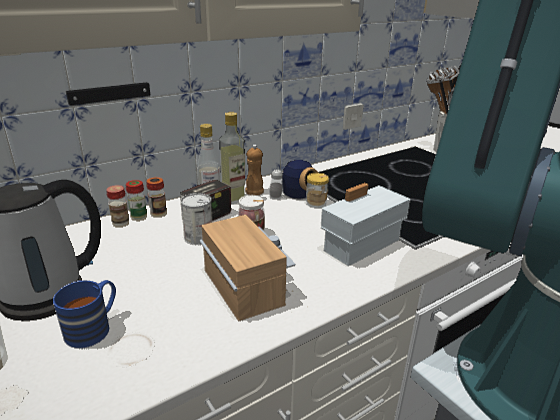

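View pics/side0.png

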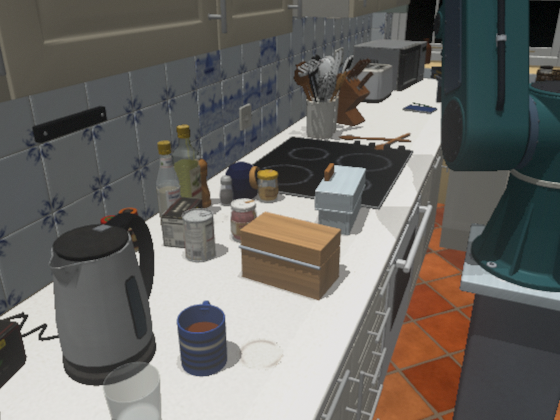

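The scene picture shows the wooden box at about (245,265), with lips to its right at (285,260). The tin with its grey lid is at (365,225), and its grip at (357,193). The side picture agrees. Next I'll bring the wrist camera over them.

Call:
servo_tool --pt "0.97 -0.6 -0.4 -0.72 100" --pt "0.97 -0.6 -0.4 -0.72 100" --pt "0.97 -0.6 -0.4 -0.72 100" --pt "0.97 -0.6 -0.4 -0.72 100" --pt "0.97 -0.6 -0.4 -0.72 100" --pt "0.97 -0.6 -0.4 -0.72 100" --pt "0.97 -0.6 -0.4 -0.72 100" --pt "0.97 -0.6 -0.4 -0.72 100" --pt "0.97 -0.6 -0.4 -0.72 100" --pt "0.97 -0.6 -0.4 -0.72 100"

```text
time_s: 2.03
eef_pos: [0.5132, -0.3021, 0.3778]
ee_rot: [2.212, 2.23, 0.0]
wrist_force: [0.4, 0.2, -0.3]
gripper_width: 0.0912
finger_force: 0.0
```

```bash
cat > h.py <<'E'
from plant import arm,cams,recognise,regions_of
import cv2,numpy as np
from scipy.spatial.transform import Rotation as R
from scipy.optimize import least_squares
def st():
    s=arm.sense();m=R.from_rotvec(s["ee_rot"]).as_matrix()
    print("t",round(s["time_s"],2),"pos",np.round(s["eef_pos"],4),"yaw",round(np.degrees(np.arctan2(m[1,0],m[0,0])),2),"tilt",round(m[2,2],4),"F",np.round(s["wrist_force"],1),"w",round(s["gripper_width"],4),"ff",round(s["finger_force"],1),"q",np.round(s["joints"],2))
    return s,m
def rows(pts,yaws=None,cur=None):
    """scaled rows for world TCP waypoints/yaw(deg), from the sensed pose"""
    s,m=st();p0=np.array(s["eef_pos"]) if cur is None else np.array(cur)
    y0=np.degrees(np.arctan2(m[1,0],m[0,0]))
    for i,p in enumerate(pts):
        d=m.T@(np.array(p)-p0)/.4
        y=y0 if yaws is None else yaws[i]
        print([round(float(v),3) for v in d]+[round((((y0-y)+180)%360-180)/90,3)])
def snap(c,fn=None):
    i=cams.camera_info(c);im=cams.capture(c)
    if fn: cv2.imwrite("pics/"+fn,im[:,:,::-1])
    return im,i
def ray(c,i,px):
    u=(px[0]-i["cx"])/i["fx"];v=(px[1]-i["cy"])/i["fy"]
    if c=="wrist":
        r=np.hypot(u,v);k=np.sin(r)/r if r>1e-9 else 1;d=np.array([u*k,-v*k,-np.cos(r)])
    else: d=np.array([u,-v,-1.])
    d=R.from_rotvec(i["orientation"]).apply(d);return d/np.linalg.norm(d)
def proj(c,i,P):
    q=R.from_rotvec(i["orientation"]).inv().apply(np.atleast_2d(P)-i["position"])
    x,y,z=q[:,0],-q[:,1],-q[:,2]
    if c=="wrist":
        rho=np.hypot(x,y);th=np.arctan2(rho,z);k=th/np.maximum(rho,1e-9);u,v=x*k,y*k
    else: u,v=x/z,y/z
    return np.c_[u*i["fx"]+i["cx"],v*i["fy"]+i["cy"]]
def atz(c,i,px,z):
    d=ray(c,i,px);p=i["position"];return p+d*(z-p[2])/d[2]
def rec(c,ns,k=2):
    for n in ns: print(c,n,[(np.round(r["location"],4).tolist(),round(r["p"],2)) for r in recognise(c,n)[:k]])
E
python3 - <<'E'
from h import *
rows([[0.46,0.12,0.42]],[90])
E
```

```text
t 2.03 pos [ 0.5132 -0.3021  0.3778] yaw 90.47 tilt -1.0 F [ 0.4  0.2 -0.3] w 0.0912 ff 0.0 q [-0.57  0.08  1.84 -0.    1.22 -0.58]
[1.056, -0.124, -0.106, np.float64(0.005)]
```

Call:
servo_tool --pt "1.0 -0.12 -0.1 0.0 100" --pt "1.0 -0.12 -0.1 0.0 100" --pt "1.0 -0.12 -0.1 0.0 100" --pt "1.0 -0.12 -0.1 0.0 100" --pt "1.0 -0.12 -0.1 0.0 100" --pt "1.0 -0.12 -0.1 0.0 100" --pt "1.0 -0.12 -0.1 0.0 100" --pt "1.0 -0.12 -0.1 0.0 100" --pt "1.0 -0.12 -0.1 0.0 100" --pt "1.0 -0.12 -0.1 0.0 100"

```text
time_s: 2.87
eef_pos: [0.4637, 0.0988, 0.4175]
ee_rot: [2.22, 2.222, 0.002]
wrist_force: [0.2, 0.6, -0.7]
gripper_width: 0.0913
finger_force: 0.0
```

```bash
python3 - <<'E'
from h import *
st()
im,i=snap("wrist","w1.png");print(i)
rec("wrist",["spice_box","box_lid","button_top","lip_near","tin","tin_lid","lid_grip","jam_jar","honey_jar","tin_tomato"])
E
```

```text
t 2.87 pos [0.4637 0.0988 0.4175] yaw 90.05 tilt -1.0 F [ 0.2  0.6 -0.7] w 0.0913 ff 0.0 q [ 0.16 -0.18  2.02  0.    1.3   0.16]
{'fx': 325.19226210127806, 'fy': 325.19226210127806, 'cx': 286.010186868083, 'cy': 210.07445129201707, 'position': array([0.4621062 , 0.17788099, 0.56472196]), 'orientation': array([-0.28661805, -0.00157566,  0.00090147])}
wrist spice_box [([0.5028, 0.2786, 0.1223], 0.89)]
wrist box_lid [([0.5066, 0.2775, 0.1201], 0.93)]
wrist button_top [([0.5011, 0.2221, 0.1058], 0.78)]
wrist lip_near [([0.5084, 0.2797, 0.1225], 0.66)]
wrist tin [([0.4814, 0.0537, 0.0214], 0.51)]
wrist tin_lid [([0.4902, -0.0024, 0.1168], 0.89), ([0.716, -0.0669, 0.0552], 0.24)]
wrist lid_grip [([0.4884, -0.0071, 0.1218], 0.77)]
wrist jam_jar [([0.6775, 0.1647, 0.0989], 0.74)]
wrist honey_jar [([0.7163, -0.066, 0.0574], 0.94)]
wrist tin_tomato [([0.729, 0.2869, 0.1018], 0.62)]
```

View pics/w1.png

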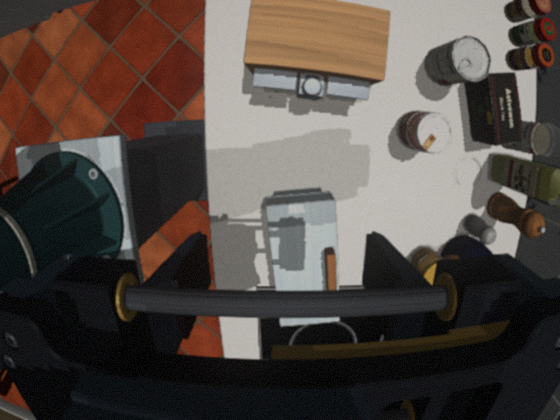

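The wrist picture shows the box lid at (318,40), the button at (312,85), and the lips either side at (270,80) and (350,90). The tin lid is at (302,255), with its grip at (331,270). I'll take exact edges from enlarged crops.

```bash
python3 - <<'E'
from h import *
im=cv2.imread("pics/w1.png")
a=cv2.resize(im[0:110,230:400],None,fx=4,fy=4,interpolation=cv2.INTER_CUBIC)
b=cv2.resize(im[180:335,230:400],None,fx=4,fy=4,interpolation=cv2.INTER_CUBIC)
for o,t in((a,(230,0)),(b,(230,180))):
    for k in range(0,170,10): cv2.putText(o,str(t[0]+k),(k*4,8),0,.3,(0,0,255),1);cv2.line(o,(k*4,10),(k*4,16),(0,0,255),1)
    for k in range(10,155,10): cv2.putText(o,str(t[1]+k),(0,k*4),0,.3,(0,0,255),1)
cv2.imwrite("pics/c1.png",a);cv2.imwrite("pics/c2.png",b[:600])
E
```

```text
(no output)
```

View pics/c1.png

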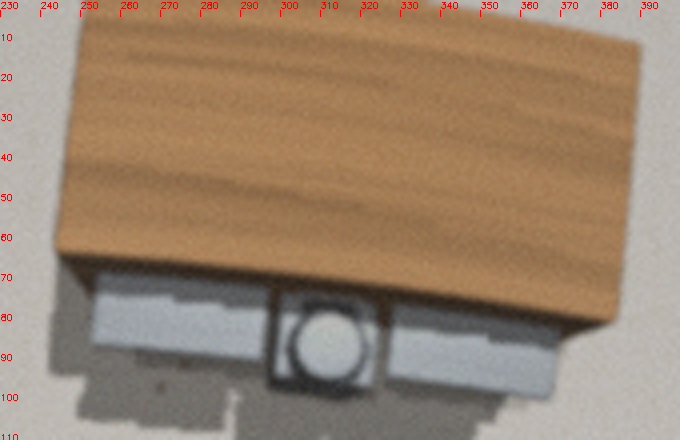

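View pics/c2.png

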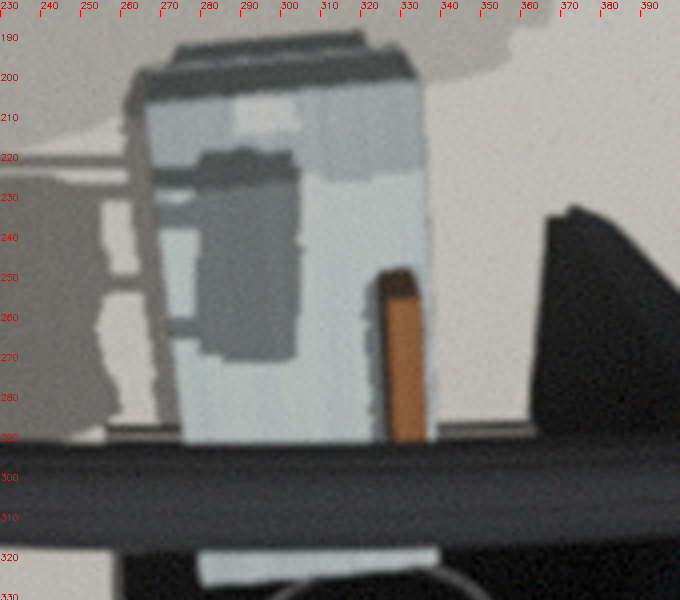

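The crops give these full-image pixels:
- Box lid top corners: (244,63), (384,80.5) and (390,11).
- Lip outer corners: (253,86), (296,90), (327,94) and (368,99.5).
- Button: (312.5,87).
- Tin lid corners: (267,206), (335,200.5), (280,326) and (339.5,321.5).

```bash
cat >> h.py <<'E'
def fit(c,i,L,px,x0):
    """planar pose (x,y,yaw) of a thing from local points L (z above worktop) and pixels"""
    L=np.array(L,float);px=np.array(px,float)
    def W(q):
        a=q[2];return np.c_[q[0]+np.cos(a)*L[:,0]-np.sin(a)*L[:,1],q[1]+np.sin(a)*L[:,0]+np.cos(a)*L[:,1],L[:,2]]
    r=least_squares(lambda q:(proj(c,i,W(q))-px).ravel(),x0,loss="soft_l1")
    print("fit",np.round(r.x[:2],4),"yaw",round(np.degrees(r.x[2]),2),"res px",np.round(proj(c,i,W(r.x))-px,1).tolist());return r.x
def tow(q,l):
    a=q[2];return np.array([q[0]+np.cos(a)*l[0]-np.sin(a)*l[1],q[1]+np.sin(a)*l[0]+np.cos(a)*l[1],l[2]])
E
python3 - <<'E'
from h import *
i={'fx':325.19226,'fy':325.19226,'cx':286.0102,'cy':210.07445,'position':np.array([0.4621062,0.17788099,0.56472196]),'orientation':np.array([-0.28661805,-0.00157566,0.00090147])}
q=fit("wrist",i,[[-.045,.097,.121],[-.045,-.097,.121],[.062,-.097,.121],[-.073,.085,.088],[-.073,.022,.088],[-.073,-.022,.088],[-.073,-.085,.088],[-.066,0,.106]],
 [[243.8,63],[384.3,80.5],[390,10.8],[253,86.3],[296.3,90],[326.8,93.8],[368,99.5],[312.5,86.8]],[.5,.29,1.5])
print("button",tow(q,[-.066,0,.106]))
L=[[-.05,.105,.12],[.05,.105,.12],[-.05,-.105,.12],[.05,-.105,.12],[.029,.035,.15],[.043,.035,.15]]
P=[[266.8,206.2],[335.3,200.5],[280,326.3],[339.5,321.5],[327,254.5],[335.3,253.8]]
q=fit("wrist",i,L,P,[.48,0,0])
print("grip",tow(q,[.036,0,.15]))
E
```

```text
fit [0.5065 0.2876] yaw 84.24 res px [[-0.3, 0.4], [0.2, 0.2], [0.6, -0.7], [-0.4, -0.0], [-0.2, 0.2], [-0.5, -0.0], [0.3, 0.4], [0.3, -0.7]]
button [0.49987972 0.22189128 0.106     ]
fit [ 0.4936 -0.0474] yaw 5.09 res px [[-0.8, -0.2], [0.7, -0.4], [0.0, 0.2], [-0.0, -0.2], [-0.7, 0.4], [0.8, 0.2]]
grip [ 0.52946116 -0.04417818  0.15      ]
```

```bash
cat >> h.py <<'E'
BOX=np.array([0.5065,0.2876,np.radians(84.24)])
E
python3 - <<'E'
from h import *
a=tow(BOX,[-.066,.027,.20]);b=tow(BOX,[-.066,.027,.150])
print(a);rows([a,b],[84.24]*2)
E
```

```text
[0.47301245 0.224643   0.2       ]
t 3.42 pos [0.4647 0.0954 0.4167] yaw 89.92 tilt -1.0 F [-0.1  0.1 -0.3] w 0.0914 ff 0.0 q [ 0.15 -0.18  2.02 -0.    1.3   0.15]
[0.323, 0.021, 0.542, np.float64(0.063)]
[0.323, 0.021, 0.667, np.float64(0.063)]
```

Call:
servo_tool --pt "0.323 0.021 0.3 0.063 44" --pt "0.323 0.021 0.54 0.063 44" --pt "0.323 0.021 0.54 0.063 44" --pt "0.323 0.021 0.54 0.063 44" --pt "0.323 0.021 0.54 0.063 44" --pt "0.323 0.021 0.54 0.063 44" --pt "0.323 0.021 0.6 0.063 44" --pt "0.323 0.021 0.667 0.063 44" --pt "0.323 0.021 0.667 0.063 44" --pt "0.323 0.021 0.667 0.063 44"

```text
time_s: 4.25
eef_pos: [0.4726, 0.2248, 0.1495]
ee_rot: [-2.328, -2.108, 0.004]
wrist_force: [0.8, -0.3, 0.6]
gripper_width: 0.0403
finger_force: 0.0
```

```bash
python3 - <<'E'
from h import *
rows([tow(BOX,[-.066,.027,z]) for z in (.130,.126,.123,.122)],[84.24]*4)
im,i=snap("wrist","w2.png")
P=proj("wrist",i,[tow(BOX,[-.066,0,.106]),tow(BOX,[-.045,.097,.121]),tow(BOX,[-.045,-.097,.121])]);print(P)
E
```

```text
t 4.25 pos [0.4726 0.2248 0.1495] yaw 84.3 tilt -1.0 F [ 0.8 -0.3  0.6] w 0.0403 ff 0.0 q [ 0.4   0.24  2.13 -0.    0.78  0.5 ]
[-0.0, 0.001, 0.049, np.float64(0.001)]
[-0.0, 0.001, 0.059, np.float64(0.001)]
[-0.0, 0.001, 0.066, np.float64(0.001)]
[-0.0, 0.001, 0.069, np.float64(0.001)]
[[331.05663563 244.49962365]
 [171.04919357 219.99762656]
 [480.30379617 219.74958015]]
```

View pics/w2.png

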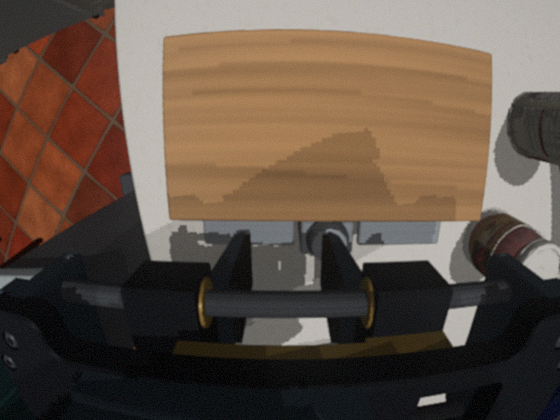

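The right finger stands over the button (331,244) and the left over the near lip (250,232); the predicted lid edge matches. Next is the press.

Call:
servo_tool --pt "0 0 0.02 0 44" --pt "0 0 0.035 0 44" --pt "0 0 0.045 0 44" --pt "0 0 0.05 0 44" --pt "0 0 0.055 0 44" --pt "0 0 0.06 0 44" --pt "0 0 0.065 0 44" --pt "0 0 0.068 0 44" --pt "0 0 0.068 0 44" --pt "0 0 0.068 0 44"

```text
time_s: 5.13
eef_pos: [0.4731, 0.2253, 0.123]
ee_rot: [2.328, 2.109, 0.0]
wrist_force: [-1.0, -2.4, 6.1]
gripper_width: 0.0404
finger_force: 2.8
```

```bash
python3 - <<'E'
from h import *
ths=np.linspace(0.1,1.55,30)
pts=[]
for t in ths:
    c,s=np.cos(t),np.sin(t);rc=117+26*c
    x=62-rc*c+8*s+16; z=80+min(rc,135)*s+8*c
    pts.append(tow(BOX,[x/1000,.027,z/1000+.025]))
rows(pts,[84.24]*30)
E
```

```text
t 5.13 pos [0.4731 0.2253 0.123 ] yaw 84.33 tilt -1.0 F [-1.  -2.4  6.1] w 0.0404 ff 2.8 q [ 0.4   0.28  2.13 -0.    0.72  0.5 ]
[0.005, -0.0, -0.009, np.float64(0.001)]
[0.009, -0.0, -0.025, np.float64(0.001)]
[0.013, -0.0, -0.042, np.float64(0.001)]
[0.019, -0.0, -0.058, np.float64(0.001)]
[0.025, -0.0, -0.074, np.float64(0.001)]
[0.033, -0.0, -0.089, np.float64(0.001)]
[0.042, -0.0, -0.105, np.float64(0.001)]
[0.051, -0.0, -0.12, np.float64(0.001)]
[0.061, -0.0, -0.134, np.float64(0.001)]
[0.072, -0.0, -0.148, np.float64(0.001)]
[0.084, 0.0, -0.162, np.float64(0.001)]
[0.096, 0.0, -0.175, np.float64(0.001)]
[0.109, 0.0, -0.188, np.float64(0.001)]
[0.123, 0.0, -0.2, np.float64(0.001)]
[0.137, 0.0, -0.211, np.float64(0.001)]
[0.152, 0.0, -0.22, np.float64(0.001)]
[0.167, 0.0, -0.228, np.float64(0.001)]
[0.182, 0.0, -0.235, np.float64(0.001)]
[0.198, 0.0, -0.241, np.float64(0.001)]
[0.214, 0.0, -0.247, np.float64(0.001)]
[0.23, 0.0, -0.251, np.float64(0.001)]
[0.246, 0.0, -0.254, np.float64(0.001)]
[0.262, 0.0, -0.257, np.float64(0.001)]
[0.279, 0.0, -0.258, np.float64(0.001)]
[0.295, 0.0, -0.259, np.float64(0.001)]
[0.311, 0.0, -0.259, np.float64(0.001)]
[0.326, 0.0, -0.258, np.float64(0.001)]
[0.342, 0.0, -0.256, np.float64(0.001)]
[0.357, 0.0, -0.253, np.float64(0.001)]
[0.372, 0.0, -0.249, np.float64(0.001)]
```

Call:
servo_tool --pt "0.0 0 -0.01 0 44" --pt "0.005 0 -0.025 0 44" --pt "0.01 0 -0.042 0 44" --pt "0.015 0 -0.058 0 44" --pt "0.022 0 -0.074 0 44" --pt "0.03 0 -0.09 0 44" --pt "0.038 0 -0.105 0 44" --pt "0.048 0 -0.12 0 44" --pt "0.059 0 -0.134 0 44" --pt "0.07 0 -0.148 0 44"

```text
time_s: 5.97
eef_pos: [0.4758, 0.2537, 0.1827]
ee_rot: [2.329, 2.109, 0.0]
wrist_force: [0.5, -0.4, 2.2]
gripper_width: 0.0401
finger_force: 1.2
```

```bash
python3 - <<'E'
from h import *
st();im,i=snap("scene","s1.png");snap("side");rec("side",["box_lid","lip_near"])
cv2.imwrite("pics/s1c.png",cv2.resize(im[120:340,120:400,::-1],None,fx=2,fy=2))
E
```

```text
t 5.97 pos [0.4758 0.2537 0.1827] yaw 84.33 tilt -1.0 F [ 0.5 -0.4  2.2] w 0.0401 ff 1.2 q [ 0.45  0.21  2.09 -0.    0.85  0.55]
side box_lid [([0.4999, 0.3333, 0.1409], 0.73), ([0.6947, 0.193, 0.0798], 0.55)]
side lip_near [([0.4989, 0.3386, 0.1351], 0.66)]
```

View pics/s1c.png

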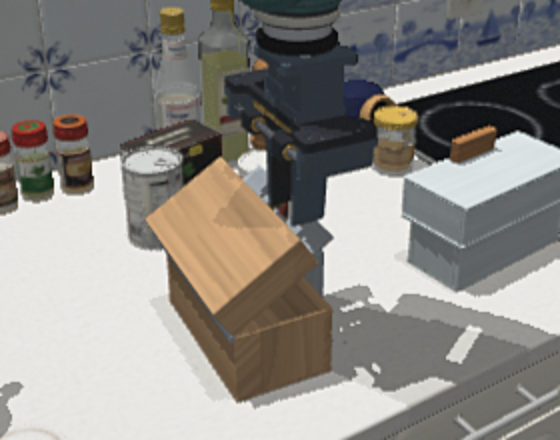

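The lid is about 0.55 rad open and resting on the fingertip (crop 300,215). I'll continue along the arc.

Call:
servo_tool --pt "0.014 0 -0.014 0 44" --pt "0.026 0 -0.027 0 44" --pt "0.039 0 -0.04 0 44" --pt "0.053 0 -0.052 0 44" --pt "0.067 0 -0.063 0 44" --pt "0.082 0 -0.072 0 44" --pt "0.097 0 -0.08 0 44" --pt "0.112 0 -0.087 0 44" --pt "0.128 0 -0.093 0 44" --pt "0.144 0 -0.099 0 44"

```text
time_s: 7.0
eef_pos: [0.4818, 0.3102, 0.2249]
ee_rot: [2.326, 2.109, -0.004]
wrist_force: [-13.5, -23.2, 52.9]
gripper_width: 0.0401
finger_force: 26.2
```

Call:
servo_tool --pt "0.016 0 -0.004 0 44" --pt "0.032 0 -0.007 0 44" --pt "0.048 0 -0.01 0 44" --pt "0.065 0 -0.011 0 44" --pt "0.081 0 -0.012 0 44" --pt "0.097 0 -0.012 0 44" --pt "0.112 0 -0.011 0 44" --pt "0.128 0 -0.009 0 44" --pt "0.143 0 -0.006 0 44" --pt "0.158 0 -0.002 0 44"

```text
time_s: 7.83
eef_pos: [0.4875, 0.374, 0.2219]
ee_rot: [-2.328, -2.109, 0.001]
wrist_force: [0.3, -0.5, -0.2]
gripper_width: 0.04
finger_force: 0.0
```

```bash
python3 - <<'E'
from h import *
st();im,i=snap("scene")
cv2.imwrite("pics/s2c.png",cv2.resize(im[120:340,120:400,::-1],None,fx=2,fy=2))
E
```

```text
t 7.83 pos [0.4875 0.374  0.2219] yaw 84.34 tilt -1.0 F [ 0.3 -0.5 -0.2] w 0.04 ff 0.0 q [ 0.62  0.27  1.92 -0.    0.95  0.72]
```

View pics/s2c.png

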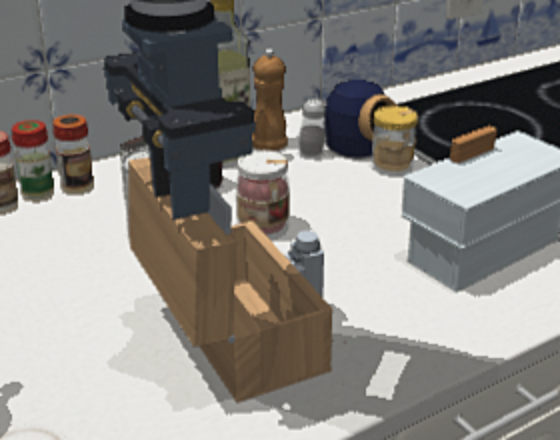

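The spice box lid stands fully open (crop 200,250) and nothing touches the hand. Now to the tin lid's grip.

Call:
servo_tool --pt "0 0 -0.1 0 60" --pt "0 0 -0.22 0 100" --pt "-0.1 0 -0.26 0.08 100" --pt "-0.2 0 -0.26 0.16 100" --pt "-0.3 0 -0.26 0.24 100" --pt "-0.4 0.0 -0.26 0.32 100" --pt "-0.5 0.0 -0.26 0.4 100" --pt "-0.6 0.0 -0.26 0.48 100" --pt "-0.7 0.0 -0.26 0.56 100" --pt "-0.8 0.0 -0.26 0.64 100"

```text
time_s: 8.72
eef_pos: [0.4552, 0.0533, 0.3262]
ee_rot: [3.057, 0.725, -0.001]
wrist_force: [0.5, 0.9, -1.0]
gripper_width: 0.0917
finger_force: 0.0
```

```bash
python3 - <<'E'
from h import *
rows([[.5295,-.0442,.27],[.5,-0.0442,.27]],[5.1,5.1])
E
```

```text
t 8.72 pos [0.4552 0.0533 0.3262] yaw 26.7 tilt -1.0 F [ 0.5  0.9 -1. ] w 0.0917 ff 0.0 q [ 0.07 -0.13  2.14 -0.    1.13  1.17]
[0.056, 0.301, 0.14, np.float64(0.24)]
[-0.009, 0.268, 0.14, np.float64(0.24)]
```

Call:
servo_tool --pt "0.02 0.1 0.05 0.08 100" --pt "0.056 0.2 0.1 0.16 100" --pt "0.056 0.3 0.14 0.24 100" --pt "0.056 0.3 0.14 0.24 100" --pt "0.056 0.3 0.14 0.24 100" --pt "0.056 0.3 0.14 0.24 100" --pt "0.056 0.3 0.14 0.24 100" --pt "0.056 0.3 0.14 0.24 100" --pt "0.056 0.3 0.14 0.24 100" --pt "0.056 0.3 0.14 0.24 100"

```text
time_s: 9.55
eef_pos: [0.5304, -0.041, 0.271]
ee_rot: [3.138, 0.151, 0.001]
wrist_force: [-0.1, -0.8, -0.8]
gripper_width: 0.0914
finger_force: 0.0
```

```bash
python3 - <<'E'
from h import *
rows([[.5295,-.0442,.153]],[5.1])
im,i=snap("wrist","w3.png")
rec("wrist",["lid_grip","tin_lid"])
r=regions_of("wrist","lid_grip")
q=[.4936,-.0474,np.radians(5.09)]
print(proj("wrist",i,[tow(q,[x,y,.15]) for x,y in((.029,.035),(.043,.035),(.043,-.035),(.029,-.035))]).round(1).tolist())
hsv=cv2.cvtColor(im,cv2.COLOR_RGB2HSV);m=((hsv[...,0]<18)&(hsv[...,1]>90)&(hsv[...,2]>60)).astype(np.uint8)
n,l,s,c=cv2.connectedComponentsWithStats(m)
for k in range(1,n):
    if s[k,4]>150:
        b=cv2.boxPoints(cv2.minAreaRect(np.argwhere(l==k)[:,::-1].astype(np.float32)))
        print(s[k],b.round(1).tolist())
E
```

```text
t 9.55 pos [ 0.5304 -0.041   0.271 ] yaw 5.51 tilt -1.0 F [-0.1 -0.8 -0.8] w 0.0914 ff 0.0 q [-0.12  0.07  2.05  0.    1.02  1.35]
[-0.003, 0.008, 0.295, np.float64(0.005)]
wrist lid_grip [([0.5067, -0.0491, 0.1218], 0.95)]
wrist tin_lid [([0.5061, -0.0436, 0.1175], 0.94)]
[[248.1, 218.8], [247.7, 203.2], [329.1, 203.9], [328.4, 219.3]]
[357   2  25  15 165] [[356.20001220703125, 10.5], [358.6000061035156, 1.899999976158142], [381.6000061035156, 8.5], [379.1000061035156, 17.0]]
[   9  114   61  146 3492] [[5.599999904632568, 257.5], [10.100000381469727, 112.69999694824219], [69.19999694824219, 114.5999984741211], [64.69999694824219, 259.29998779296875]]
[  0 117  11 127 851] [[-4.0, 117.30000305175781], [6.0, 117.0], [10.0, 243.0], [0.10000000149011612, 243.3000030517578]]
[ 249  199   78   20 1310] [[249.0, 199.0], [326.0, 199.0], [326.0, 218.0], [249.0, 218.0]]
[177 315  32  41 641] [[176.1999969482422, 353.0], [191.1999969482422, 309.8999938964844], [209.39999389648438, 316.20001220703125], [194.39999389648438, 359.3999938964844]]
[ 299  317   92   29 2203] [[299.0, 317.0], [390.0, 317.0], [390.0, 345.0], [299.0, 345.0]]
```

View pics/w3.png

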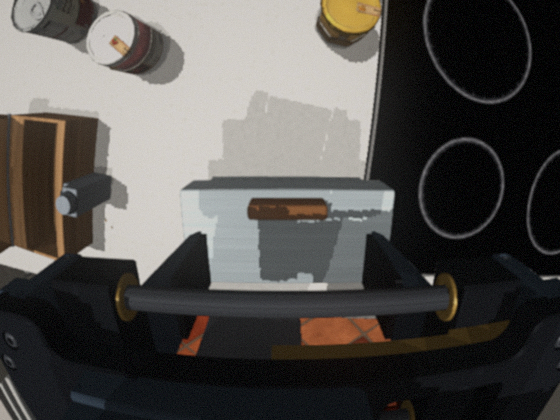

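The grip is at (288,208), as predicted. I'll go down and grip it lightly across its length.

Call:
servo_tool --pt "-0.003 0.008 0.08 0 100" --pt "-0.003 0.008 0.16 0 100" --pt "-0.003 0.008 0.22 0 100" --pt "-0.003 0.008 0.26 0 100" --pt "-0.003 0.008 0.29 0 100" --pt "-0.003 0.008 0.295 0 100" --pt "-0.003 0.008 0.295 0 60" --pt "-0.003 0.008 0.295 0 60" --pt "-0.003 0.008 0.295 0 60" --pt "-0.003 0.008 0.295 0 60" --grip_force 6

```text
time_s: 10.58
eef_pos: [0.5303, -0.0446, 0.1535]
ee_rot: [-3.137, -0.148, -0.003]
wrist_force: [0.1, 12.6, 3.6]
gripper_width: 0.071
finger_force: 6.0
```

Call:
servo_tool --pt "0 0 0 0 60" --pt "0 0 0 0 60" --pt "0 0 0 0 60" --pt "-0.008 0 -0.009 0 60" --pt "-0.016 0 -0.018 0 60" --pt "-0.025 0 -0.027 0 60" --pt "-0.033 0 -0.035 0 60" --pt "-0.042 0 -0.043 0 60" --pt "-0.052 0 -0.05 0 60" --pt "-0.052 0 -0.05 0 60"

```text
time_s: 11.42
eef_pos: [0.5088, -0.0469, 0.1734]
ee_rot: [-3.138, -0.148, -0.002]
wrist_force: [0.3, 4.3, -1.1]
gripper_width: 0.0698
finger_force: 6.0
```

```bash
python3 - <<'E'
from h import *
st();im,i=snap("side")
cv2.imwrite("pics/s3c.png",cv2.resize(im[120:260,250:430,::-1],None,fx=4,fy=4,interpolation=cv2.INTER_CUBIC))
E
```

```text
t 11.42 pos [ 0.5088 -0.0469  0.1734] yaw 5.42 tilt -1.0 F [ 0.3  4.3 -1.1] w 0.0698 ff 6.0 q [-0.14  0.18  2.15  0.    0.82  1.34]
```

View pics/s3c.png

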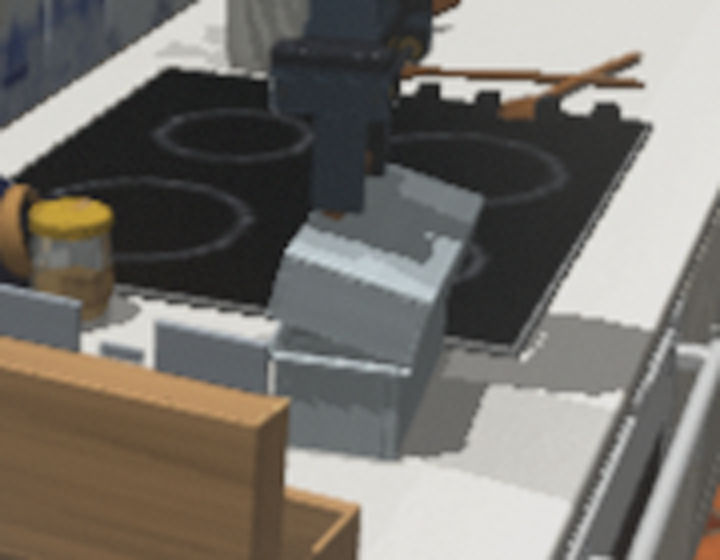

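The lid is tipped about 15° with its near edge on the ledge (crop 400,370). I'll tip further, then grip firmer and lift.

Call:
servo_tool --pt "-0.01 0 -0.007 0 60" --pt "-0.02 0 -0.013 0 60" --pt "-0.03 0 -0.019 0 60" --pt "-0.041 0 -0.025 0 60" --pt "-0.052 0 -0.03 0 60" --pt "-0.063 0 -0.034 0 60" --pt "-0.063 0 -0.034 0 60" --pt "-0.063 0 -0.034 0 60" --pt "-0.063 0 -0.034 0 60" --pt "-0.063 0 -0.034 0 60"

```text
time_s: 12.3
eef_pos: [0.4838, -0.0494, 0.1859]
ee_rot: [3.138, 0.149, -0.001]
wrist_force: [0.6, 0.6, -0.8]
gripper_width: 0.0705
finger_force: 6.0
```

Call:
servo_tool --pt "0 0 0 0 60" --pt "0 0 0 0 60" --pt "0 0 -0.03 0 60" --pt "0 0 -0.06 0 60" --pt "0 0 -0.1 0 60" --pt "0 0 -0.15 0 60" --pt "0 0 -0.2 0 60" --pt "0 0 -0.25 0 60" --pt "0 0 -0.3 0 60" --pt "0 0 -0.3 0 60" --grip_force 20

```text
time_s: 13.13
eef_pos: [0.4855, -0.0497, 0.3096]
ee_rot: [3.137, 0.149, 0.008]
wrist_force: [1.0, -0.5, -1.4]
gripper_width: 0.0698
finger_force: 20.0
```

```bash
python3 - <<'E'
from h import *
rows([[.54,-.357,.27],[.54,-.357,.16],[.54,-.357,.12]],[5.4]*3)
im,i=snap("side")
a=im[60:260,230:430,::-1]
im,i=snap("scene")
b=im[60:260,300:500,::-1]
cv2.imwrite("pics/s4c.png",cv2.resize(np.hstack([a,b]),None,fx=2,fy=2))
im,_=snap("wrist");print(regions_of("wrist","jar_0").__len__());rec("wrist",["jar_0"],4);snap("scene");rec("scene",["jar_0"],4)
E
```

```text
t 13.13 pos [ 0.4855 -0.0497  0.3096] yaw 5.44 tilt -1.0 F [ 1.  -0.5 -1.4] w 0.0698 ff 20.0 q [-0.15 -0.06  2.11 -0.    1.09  1.33]
[0.062, 0.778, 0.101, np.float64(0.0)]
[0.061, 0.777, 0.376, np.float64(0.0)]
[0.06, 0.777, 0.476, np.float64(0.0)]
2
wrist jar_0 [([0.5181, -0.0939, 0.0883], 0.97), ([0.5174, -0.0374, 0.0933], 0.74)]
scene jar_0 [([0.4862, -0.0869, 0.0996], 0.83)]
```

View pics/s4c.png

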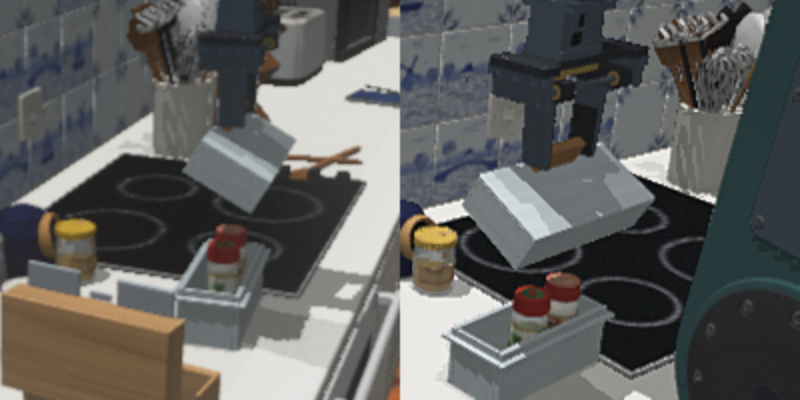

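Two jars show in the tin (side crop 225,260), and the lid hangs tilted about 30°. I'll lay it on the hob.

Call:
servo_tool --pt "0.01 0.1 0.0 0 60" --pt "0.02 0.2 0.03 0 60" --pt "0.03 0.3 0.06 0 60" --pt "0.04 0.4 0.1 0 60" --pt "0.05 0.5 0.1 0 60" --pt "0.06 0.6 0.1 0 60" --pt "0.06 0.7 0.1 0 60" --pt "0.06 0.777 0.12 0 60" --pt "0.06 0.777 0.18 0 60" --pt "0.06 0.777 0.24 0 60"

```text
time_s: 14.32
eef_pos: [0.5372, -0.3586, 0.209]
ee_rot: [3.138, 0.145, 0.001]
wrist_force: [0.4, 0.5, -3.2]
gripper_width: 0.0699
finger_force: 20.0
```

Call:
servo_tool --pt "0 0 0.06 0 60" --pt "0 0 0.11 0 60" --pt "0 0 0.15 0 60" --pt "0 0 0.18 0 60" --pt "0 0 0.2 0 60" --pt "0 0 0.215 0 60" --pt "0 0 0.225 0 60" --pt "0 0 0.23 0 60" --pt "0 0 0.235 0 60" --pt "0 0 0.235 0 60"

```text
time_s: 15.15
eef_pos: [0.54, -0.3573, 0.1186]
ee_rot: [3.136, 0.148, 0.008]
wrist_force: [5.9, 7.1, 13.7]
gripper_width: 0.0699
finger_force: 20.0
```

```bash
python3 - <<'E'
from h import *
st()
im,i=snap("side")
a=im[60:260,230:430,::-1]
im,i=snap("scene")
b=im[60:260,300:500,::-1]
cv2.imwrite("pics/s5c.png",cv2.resize(np.hstack([a,b]),None,fx=2,fy=2))
E
```

```text
t 15.15 pos [ 0.54   -0.3573  0.1186] yaw 5.4 tilt -1.0 F [ 5.9  7.1 13.7] w 0.0699 ff 20.0 q [-0.62  0.45  1.89  0.    0.79  0.85]
```

Call:
servo_tool --pt "0 0 -0.003 0 60" --pt "0.011 0 0.003 0 60" --pt "0.022 0 0.008 0 60" --pt "0.033 0 0.014 0 60" --pt "0.043 0 0.019 0 60" --pt "0.054 0 0.026 0 60" --pt "0.064 0 0.033 0 60" --pt "0.074 0 0.04 0 60" --pt "0.083 0 0.048 0 60" --pt "0.083 0 0.048 0 60" --grip_force 6

```text
time_s: 16.08
eef_pos: [0.5706, -0.3532, 0.096]
ee_rot: [-3.138, -0.149, 0.001]
wrist_force: [1.0, -0.5, -1.3]
gripper_width: 0.07
finger_force: 6.0
```

Call:
servo_tool --pt "0.009 0 0.008 0 60" --pt "0.017 0 0.016 0 60" --pt "0.025 0 0.025 0 60" --pt "0.033 0 0.034 0 60" --pt "0.033 0 0.034 0 60" --pt "0.033 0 0.034 0 60" --pt "0.033 0 0.034 0 100" --pt "0.033 0 0.034 0 100" --pt "0.033 0 0.034 0 100" --pt "0.033 0 0.034 0 100"

```text
time_s: 16.92
eef_pos: [0.5834, -0.3522, 0.0833]
ee_rot: [3.138, 0.149, 0.0]
wrist_force: [0.1, 0.2, -0.5]
gripper_width: 0.0905
finger_force: 0.0
```

```bash
python3 - <<'E'
from h import *
st()
im,i=snap("side")
a=im[60:260,230:430,::-1]
im,i=snap("scene")
b=im[60:260,300:500,::-1]
cv2.imwrite("pics/s6c.png",cv2.resize(np.hstack([a,b]),None,fx=2,fy=2))
E
```

```text
t 16.92 pos [ 0.5834 -0.3522  0.0833] yaw 5.43 tilt -1.0 F [ 0.1  0.2 -0.5] w 0.0905 ff 0.0 q [-0.58  0.55  1.82  0.    0.77  0.9 ]
```

View pics/s6c.png

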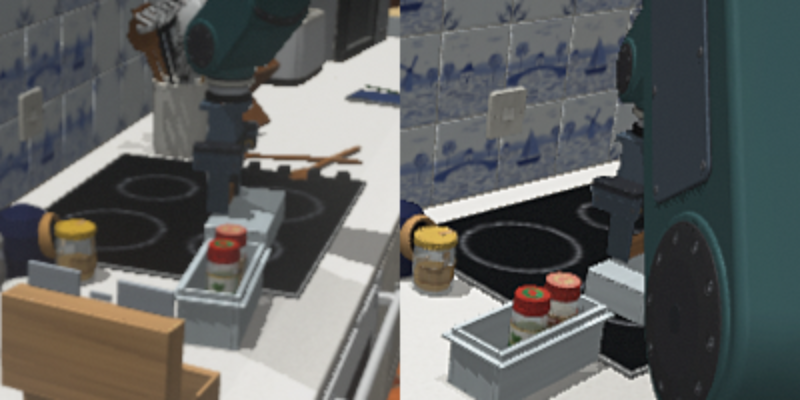

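The lid lies flat on the hob (side crop 260,210). Next, lift off and look down on the jars.

Call:
servo_tool --pt "0 0 -0.08 0 100" --pt "0 0 -0.16 0 100" --pt "0 0 -0.26 -0.05 100" --pt "-0.05 -0.1 -0.36 -0.13 100" --pt "-0.1 -0.2 -0.46 -0.21 100" --pt "-0.16 -0.3 -0.54 -0.29 100" --pt "-0.16 -0.4 -0.54 -0.37 100" --pt "-0.16 -0.52 -0.54 -0.45 100" --pt "-0.16 -0.52 -0.54 -0.53 100" --pt "-0.16 -0.52 -0.54 -0.6 100"

```text
time_s: 17.85
eef_pos: [0.4986, -0.1471, 0.3007]
ee_rot: [2.722, 1.568, 0.002]
wrist_force: [0.5, -1.6, -0.7]
gripper_width: 0.091
finger_force: 0.0
```

Call:
servo_tool --pt "0 0 0 -0.08 100" --pt "0 0 0 -0.16 100" --pt "0 0 0 -0.24 100" --pt "0 0 0 -0.32 100" --pt "0 0 0 -0.4 100" --pt "0 0 0 -0.4 100" --pt "0 0 0 -0.4 100" --pt "0 0 0 -0.4 100" --pt "0 0 0 -0.4 100" --pt "0 0 0 -0.4 100"

```text
time_s: 18.68
eef_pos: [0.4999, -0.1511, 0.2992]
ee_rot: [-2.116, -2.322, -0.0]
wrist_force: [-0.0, 0.3, -1.0]
gripper_width: 0.0912
finger_force: 0.0
```

```bash
python3 - <<'E'
from h import *
st();im,i=snap("wrist","w4.png");print(repr(i))
rec("wrist",["jar_0","tin","spice_box"],4)
for r in regions_of("wrist","jar_0"):
    m=r["pixels"];yx=np.argwhere(m);print(round(r["p"],2),m.sum(),yx.min(0)[::-1],yx.max(0)[::-1])
hsv=cv2.cvtColor(im,cv2.COLOR_RGB2HSV);m=(((hsv[...,0]<8)|(hsv[...,0]>172))&(hsv[...,1]>120)&(hsv[...,2]>70)).astype(np.uint8)
n,l,s,c=cv2.connectedComponentsWithStats(m)
for k in range(1,n):
    if s[k,4]>120 and s[k,0]>200: print("red",s[k],c[k].round(1))
E
```

```text
t 18.68 pos [ 0.4999 -0.1511  0.2992] yaw 95.32 tilt -1.0 F [-0.   0.3 -1. ] w 0.0912 ff 0.0 q [-0.34  0.02  2.05  0.    1.07 -0.43]
{'fx': 325.19226210127806, 'fy': 325.19226210127806, 'cx': 286.010186868083, 'cy': 210.07445129201707, 'position': array([ 0.4910936 , -0.07230733,  0.44638108]), 'orientation': array([-0.28692123, -0.01388218,  0.09238543])}
wrist jar_0 [([0.4966, -0.0418, 0.1128], 0.62), ([0.4984, -0.1018, 0.1067], 0.57)]
wrist tin [([0.486, -0.0306, 0.065], 0.56)]
wrist spice_box []
0.87 1478 [268 125] [310 168]
0.77 1457 [267  69] [309 112]
0.31 5238 [268 244] [342 345]
red [268  70  43  41 809] [288.9  90.7]
```

View pics/w4.png

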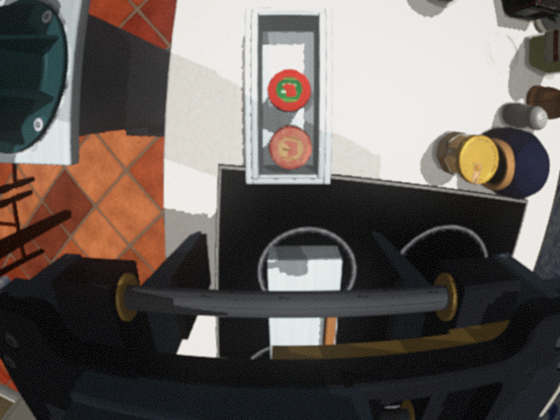

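Two jars only: caps at (288.5,90) and (290,147). The tin ledge corners are near (247,10), (331,11), (247,184) and (329,184), and the third place is empty.

```bash
python3 - <<'E'
from h import *
i={'fx':325.19226,'fy':325.19226,'cx':286.0102,'cy':210.07445,'position':np.array([0.4910936,-0.07230733,0.44638108]),'orientation':np.array([-0.28692123,-0.01388218,0.09238543])}
t=fit("wrist",i,[[-.05,.105,.07],[.05,.105,.07],[-.05,-.105,.07],[.05,-.105,.07]],[[247,9],[331,11],[247,184],[329,184]],[.49,-.05,.09])
for p in ((288.8,90.5),(290,147)):
    w=atz("wrist",i,p,.111);d=w[:2]-t[:2];a=t[2];print(w.round(4),"in tin",(np.cos(a)*d[0]+np.sin(a)*d[1]).round(4),(-np.sin(a)*d[0]+np.cos(a)*d[1]).round(4))
A=atz("wrist",i,(288.8,90.5),.111);B=atz("wrist",i,(290,147),.111)
print("left jar A, right jar B")
rows([[A[0],A[1],.2],[A[0],A[1],.111]],[95.1]*2)
E
```

```text
fit [ 0.4919 -0.0466] yaw 4.94 res px [[-1.1, -0.1], [1.5, -1.3], [-1.2, 0.3], [1.0, 0.8]]
[ 0.4916 -0.0451  0.111 ] in tin -0.0002 0.0016
[ 0.4983 -0.1031  0.111 ] in tin 0.0015 -0.0568
left jar A, right jar B
t 18.93 pos [ 0.4999 -0.1511  0.2992] yaw 95.41 tilt -1.0 F [-0.2 -0.1  0.3] w 0.0912 ff 0.0 q [-0.34  0.02  2.05  0.    1.07 -0.43]
[0.266, 0.004, 0.248, np.float64(0.003)]
[0.266, 0.004, 0.471, np.float64(0.003)]
```

Call:
servo_tool --pt "0.1 0.004 0.1 0 100" --pt "0.2 0.004 0.18 0 100" --pt "0.266 0.004 0.22 0 100" --pt "0.266 0.004 0.25 0 100" --pt "0.266 0.004 0.3 0 100" --pt "0.266 0.004 0.36 0 100" --pt "0.266 0.004 0.42 0 100" --pt "0.266 0.004 0.46 0 100" --pt "0.266 0.004 0.47 0 100" --pt "0.266 0.004 0.47 0 100" --grip_force 25

```text
time_s: 19.77
eef_pos: [0.4909, -0.045, 0.1104]
ee_rot: [-2.113, -2.323, 0.002]
wrist_force: [0.2, -0.6, 0.6]
gripper_width: 0.0913
finger_force: 0.0
```

Call:
servo_tool --pt "0 0 0 0 40" --pt "0 0 0 0 40" --pt "0 0 0 0 40" --pt "0 0 0 0 40" --pt "0 0 0 0 40" --pt "0 0 0 0 40" --pt "0 0 0 0 40" --pt "0 0 0 0 40" --pt "0 0 -0.03 0 40" --pt "0 0 -0.06 0 40"

```text
time_s: 20.6
eef_pos: [0.4909, -0.045, 0.1357]
ee_rot: [-2.113, -2.323, 0.001]
wrist_force: [0.6, 0.1, -0.3]
gripper_width: 0.0442
finger_force: 25.0
```

```bash
python3 - <<'E'
from h import *
rows([[.4916,-.0451,.27],[.53,.15,.27],[.5662,.2816,.27],[.5662,.2816,.112]],[95.1,88,84.24,84.24])
E
```

```text
t 20.6 pos [ 0.4909 -0.045   0.1357] yaw 95.43 tilt -1.0 F [ 0.6  0.1 -0.3] w 0.0442 ff 25.0 q [-0.14  0.22  2.19  0.    0.74 -0.23]
[-0.0, 0.001, -0.336, np.float64(0.004)]
[0.476, 0.143, -0.336, np.float64(0.083)]
[0.795, 0.264, -0.336, np.float64(0.124)]
[0.795, 0.265, 0.059, np.float64(0.124)]
```

Call:
servo_tool --pt "0 0 -0.1 0 40" --pt "0 0 -0.2 0 40" --pt "0.05 0 -0.3 0 40" --pt "0.14 0.04 -0.336 0.03 40" --pt "0.24 0.08 -0.336 0.06 40" --pt "0.33 0.12 -0.336 0.09 40" --pt "0.42 0.15 -0.336 0.12 40" --pt "0.52 0.18 -0.336 0.124 40" --pt "0.61 0.21 -0.336 0.124 40" --pt "0.7 0.24 -0.336 0.124 40"

```text
time_s: 21.43
eef_pos: [0.5604, 0.245, 0.2712]
ee_rot: [2.329, 2.108, 0.002]
wrist_force: [0.3, -0.3, -0.9]
gripper_width: 0.0442
finger_force: 25.0
```

```bash
python3 - <<'E'
from h import *
rows([[.5662,.2816,.27],[.5662,.2816,.112]],[84.24,84.24])
E
```

```text
t 21.43 pos [0.5604 0.245  0.2712] yaw 84.29 tilt -1.0 F [ 0.3 -0.3 -0.9] w 0.0442 ff 25.0 q [0.37 0.2  1.9  0.   1.04 0.47]
[0.093, 0.005, 0.003, np.float64(0.001)]
[0.092, 0.005, 0.398, np.float64(0.001)]
```

Call:
servo_tool --pt "0.05 0.005 0 0 40" --pt "0.092 0.005 0.0 0 40" --pt "0.092 0.005 0.05 0 40" --pt "0.092 0.005 0.12 0 40" --pt "0.092 0.005 0.2 0 40" --pt "0.092 0.005 0.28 0 40" --pt "0.092 0.005 0.34 0 40" --pt "0.092 0.005 0.37 0 40" --pt "0.092 0.005 0.39 0 40" --pt "0.092 0.005 0.398 0 40"

```text
time_s: 22.27
eef_pos: [0.5667, 0.2792, 0.111]
ee_rot: [2.33, 2.107, 0.001]
wrist_force: [-2.2, -2.8, 19.2]
gripper_width: 0.0443
finger_force: 25.0
```

```bash
python3 - <<'E'
from h import *
st()
E
```

```text
t 22.27 pos [0.5667 0.2792 0.111 ] yaw 84.26 tilt -1.0 F [-2.2 -2.8 19.2] w 0.0443 ff 25.0 q [ 0.42  0.45  1.92 -0.    0.78  0.52]
```

Call:
servo_tool --pt "0 0 -0.002 0 40" --pt "0 0 -0.002 0 60" --pt "0 0 -0.002 0 75" --pt "0 0 -0.002 0 80" --pt "0 0 -0.002 0 80" --pt "0 0 -0.05 0 80" --pt "0 0 -0.12 0 80" --pt "0 0 -0.2 0 90" --pt "0 0 -0.3 0 100" --pt "0 0 -0.4 0 100"

```text
time_s: 23.1
eef_pos: [0.5656, 0.2789, 0.2719]
ee_rot: [-2.329, -2.108, 0.001]
wrist_force: [0.1, 0.0, -0.4]
gripper_width: 0.0897
finger_force: 0.0
```

```bash
python3 - <<'E'
from h import *
rows([[.4985,-.104,.26],[.4985,-.104,.1105]],[95.1]*2)
im,_=snap("wrist","w5.png");rec("wrist",["jar_0"],4)
E
```

```text
t 23.1 pos [0.5656 0.2789 0.2719] yaw 84.27 tilt -1.0 F [ 0.1  0.  -0.4] w 0.0897 ff 0.0 q [ 0.42  0.24  1.86 -0.    1.05  0.52]
[-0.969, -0.071, 0.03, np.float64(-0.12)]
[-0.969, -0.071, 0.404, np.float64(-0.12)]
wrist jar_0 [([0.5738, 0.2908, 0.1116], 0.65)]
```

Call:
servo_tool --pt "-0.1 -0.01 0 -0.03 100" --pt "-0.2 -0.02 0 -0.06 100" --pt "-0.3 -0.03 0 -0.09 100" --pt "-0.4 -0.04 0 -0.12 100" --pt "-0.5 -0.05 0.0 -0.12 100" --pt "-0.6 -0.06 0.0 -0.12 100" --pt "-0.7 -0.07 0.0 -0.12 100" --pt "-0.8 -0.07 0.0 -0.12 100" --pt "-0.9 -0.07 0.02 -0.12 100" --pt "-0.969 -0.071 0.03 -0.12 100"

```text
time_s: 24.03
eef_pos: [0.4985, -0.1063, 0.2581]
ee_rot: [2.121, 2.316, 0.0]
wrist_force: [1.0, 0.6, -0.2]
gripper_width: 0.0912
finger_force: 0.0
```

```bash
python3 - <<'E'
from h import *
rows([[.4985,-.104,.26],[.4985,-.104,.1105]],[95.1]*2)
E
```

```text
t 24.03 pos [ 0.4985 -0.1063  0.2581] yaw 95.03 tilt -1.0 F [ 1.   0.6 -0.2] w 0.0912 ff 0.0 q [-0.26  0.05  2.1  -0.    0.99 -0.34]
[0.006, 0.001, -0.005, np.float64(-0.001)]
[0.006, 0.0, 0.369, np.float64(-0.001)]
```

Call:
servo_tool --pt "0.006 0 0.08 0 100" --pt "0.006 0 0.17 0 100" --pt "0.006 0 0.25 0 100" --pt "0.006 0 0.32 0 100" --pt "0.006 0 0.355 0 100" --pt "0.006 0 0.368 0 100" --pt "0.006 0 0.368 0 40" --pt "0.006 0 0.368 0 40" --pt "0.006 0 0.368 0 40" --pt "0.006 0 0.368 0 40"

```text
time_s: 24.87
eef_pos: [0.4998, -0.1014, 0.1124]
ee_rot: [2.12, 2.316, 0.002]
wrist_force: [0.3, -0.5, -0.4]
gripper_width: 0.0675
finger_force: 0.0
```

Call:
servo_tool --pt "0 0 0 0 40" --pt "0 0 0 0 40" --pt "0 0 0 0 40" --pt "0 0 0 0 40" --pt "0 0 -0.03 0 40" --pt "0 0 -0.08 0 40" --pt "0 0 -0.16 0 40" --pt "0 0 -0.24 0 40" --pt "0 0 -0.32 0 40" --pt "0 0 -0.4 0 40"

```text
time_s: 25.7
eef_pos: [0.4985, -0.1011, 0.2736]
ee_rot: [2.121, 2.318, 0.0]
wrist_force: [0.5, -0.6, -0.6]
gripper_width: 0.0438
finger_force: 25.0
```

```bash
python3 - <<'E'
from h import *
rows([[.4468,.2936,.27],[.4468,.2936,.112]],[84.24,84.24])
E
```

```text
t 25.7 pos [ 0.4985 -0.1011  0.2736] yaw 95.07 tilt -1.0 F [ 0.5 -0.6 -0.6] w 0.0438 ff 25.0 q [-0.25  0.03  2.09 -0.    1.02 -0.33]
[0.994, -0.042, 0.009, np.float64(0.12)]
[0.994, -0.042, 0.404, np.float64(0.12)]
```

Call:
servo_tool --pt "0.1 0 0 0.03 40" --pt "0.2 -0.01 0 0.06 40" --pt "0.3 -0.01 0 0.09 40" --pt "0.4 -0.02 0 0.12 40" --pt "0.5 -0.02 0.0 0.12 40" --pt "0.6 -0.03 0.0 0.12 40" --pt "0.7 -0.03 0.0 0.12 40" --pt "0.8 -0.04 0.0 0.12 40" --pt "0.9 -0.042 0.0 0.12 40" --pt "0.994 -0.042 0.0 0.12 40"

```text
time_s: 26.53
eef_pos: [0.4461, 0.2953, 0.2722]
ee_rot: [2.329, 2.108, 0.001]
wrist_force: [1.5, -0.2, -0.3]
gripper_width: 0.0442
finger_force: 25.0
```

```bash
python3 - <<'E'
from h import *
rows([[.4468,.2936,.27],[.4468,.2936,.113]],[84.24,84.24])
E
```

```text
t 26.53 pos [0.4461 0.2953 0.2722] yaw 84.3 tilt -1.0 F [ 1.5 -0.2 -0.3] w 0.0442 ff 25.0 q [0.54 0.08 2.05 0.   1.02 0.64]
[-0.004, 0.002, 0.005, np.float64(0.001)]
[-0.004, 0.002, 0.398, np.float64(0.001)]
```

Call:
servo_tool --pt "-0.004 0.002 0.08 0 40" --pt "-0.004 0.002 0.16 0 40" --pt "-0.004 0.002 0.24 0 40" --pt "-0.004 0.002 0.3 0 40" --pt "-0.004 0.002 0.35 0 40" --pt "-0.004 0.002 0.38 0 40" --pt "-0.004 0.002 0.392 0 40" --pt "-0.004 0.002 0.4 0 40" --pt "-0.004 0.002 0.4 0 40" --pt "-0.004 0.002 0.4 0 40"

```text
time_s: 27.37
eef_pos: [0.4484, 0.292, 0.1124]
ee_rot: [2.329, 2.107, 0.002]
wrist_force: [-0.4, -0.0, -1.3]
gripper_width: 0.0442
finger_force: 25.0
```

Call:
servo_tool --pt "0 0 0 0 50" --pt "0 0 0 0 60" --pt "0 0 0 0 75" --pt "0 0 0 0 80" --pt "0 0 0 0 80" --pt "0 0 -0.05 0 80" --pt "0 0 -0.12 0 80" --pt "0 0 -0.2 0 90" --pt "0 0 -0.3 0 100" --pt "0 0 -0.4 0 100"

```text
time_s: 28.2
eef_pos: [0.4472, 0.2913, 0.2726]
ee_rot: [-2.329, -2.108, 0.002]
wrist_force: [-0.1, 0.1, 0.4]
gripper_width: 0.0898
finger_force: 0.0
```

```bash
python3 - <<'E'
from h import *
rows([[.52,-.20,.30],[.52,-.24,.35]],[90,90])
im,_=snap("wrist","w6.png");rec("wrist",["jar_0","box_lid"],4)
snap("scene","s7.png");rec("scene",["jar_0","tin_lid","jam_jar"],4)
E
```

```text
t 28.2 pos [0.4472 0.2913 0.2726] yaw 84.27 tilt -1.0 F [-0.1  0.1  0.4] w 0.0898 ff 0.0 q [0.53 0.07 2.05 0.   1.02 0.63]
[-1.204, 0.304, -0.068, np.float64(-0.064)]
[-1.304, 0.313, -0.193, np.float64(-0.064)]
wrist jar_0 [([0.4497, 0.2972, 0.1094], 0.85), ([0.5652, 0.2891, 0.111], 0.65)]
wrist box_lid [([0.5018, 0.3589, 0.1907], 0.93)]
scene jar_0 [([0.4374, 0.3045, 0.1019], 0.81), ([0.5249, -0.3202, 0.0527], 0.72), ([0.5471, 0.2724, 0.0761], 0.69)]
scene tin_lid [([0.5226, -0.3207, 0.0539], 0.81)]
scene jam_jar [([0.667, 0.1758, 0.0645], 0.84)]
```

Call:
servo_tool --pt "-0.1 0.03 -0.05 0.0 100" --pt "-0.2 0.06 -0.1 0.08 100" --pt "-0.3 0.09 -0.12 0.16 100" --pt "-0.4 0.12 -0.12 0.24 100" --pt "-0.5 0.15 -0.12 0.32 100" --pt "-0.6 0.18 -0.12 0.4 100" --pt "-0.7 0.2 -0.12 0.48 100" --pt "-0.8 0.2 -0.12 0.56 100" --pt "-0.9 0.2 -0.12 0.64 100" --pt "-1.0 0.2 -0.12 0.72 100"

```text
time_s: 29.38
eef_pos: [0.4869, -0.1124, 0.3179]
ee_rot: [-3.095, -0.531, 0.003]
wrist_force: [1.6, 0.1, 0.2]
gripper_width: 0.091
finger_force: 0.0
```

```bash
python3 - <<'E'
from h import *
rows([[.56,-.352,.30]],[5.4])
E
```

```text
t 29.38 pos [ 0.4869 -0.1124  0.3179] yaw 19.46 tilt -1.0 F [1.6 0.1 0.2] w 0.091 ff 0.0 q [-0.27 -0.04  2.07  0.    1.11  0.96]
[-0.027, 0.626, 0.044, np.float64(0.156)]
```

Call:
servo_tool --pt "0 0.1 0.04 0.08 100" --pt "-0.01 0.2 0.04 0.15 100" --pt "-0.02 0.3 0.04 0.156 100" --pt "-0.027 0.4 0.04 0.156 100" --pt "-0.027 0.5 0.04 0.156 100" --pt "-0.027 0.6 0.04 0.156 100" --pt "-0.027 0.626 0.04 0.156 100" --pt "-0.027 0.626 0.04 0.156 100" --pt "-0.027 0.626 0.04 0.156 100" --pt "-0.027 0.626 0.04 0.156 100"

```text
time_s: 30.22
eef_pos: [0.562, -0.3485, 0.3023]
ee_rot: [-3.136, -0.159, 0.002]
wrist_force: [0.0, -0.2, -0.7]
gripper_width: 0.0913
finger_force: 0.0
```

```bash
python3 - <<'E'
from h import *
st();im,i=snap("wrist","w7.png");print(repr(i))
rec("wrist",["lid_grip","tin_lid"])
hsv=cv2.cvtColor(im,cv2.COLOR_RGB2HSV);m=((hsv[...,0]<18)&(hsv[...,1]>90)&(hsv[...,2]>60)).astype(np.uint8)
n,l,s,c=cv2.connectedComponentsWithStats(m)
for k in range(1,n):
    if s[k,4]>150: print(s[k],cv2.boxPoints(cv2.minAreaRect(np.argwhere(l==k)[:,::-1].astype(np.float32))).round(1).tolist())
for r in regions_of("wrist","tin_lid"):
    m=r["pixels"].astype(np.uint8)
    cs,_=cv2.findContours(m,0,2);cc=max(cs,key=cv2.contourArea);print("lid",round(r["p"],2),m.sum(),cv2.approxPolyDP(cc,4,True)[:,0].tolist())
E
```

```text
t 30.22 pos [ 0.562  -0.3485  0.3023] yaw 5.8 tilt -1.0 F [ 0.  -0.2 -0.7] w 0.0913 ff 0.0 q [-0.59  0.25  1.78  0.    1.11  0.88]
{'fx': 325.19226210127806, 'fy': 325.19226210127806, 'cx': 286.010186868083, 'cy': 210.07445129201707, 'position': array([ 0.64096289, -0.34184376,  0.44930593]), 'orientation': array([-0.23321163,  0.2136752 , -1.45788525])}
wrist lid_grip [([0.5493, -0.3584, 0.0572], 0.68), ([0.4822, -0.0521, 0.0447], 0.33)]
wrist tin_lid [([0.5477, -0.3543, 0.0552], 0.57)]
[ 83   0  49  22 365] [[83.0, 21.0], [83.0, 0.0], [131.0, 0.0], [131.0, 21.0]]
[104  24  32  39 502] [[104.0, 62.0], [104.0, 24.0], [135.0, 24.0], [135.0, 62.0]]
[ 485  118   75  154 1808] [[485.0, 118.0], [559.0, 118.0], [559.0, 271.0], [485.0, 271.0]]
[262 165  60  13 735] [[262.0, 165.0], [321.0, 165.0], [321.0, 177.0], [262.0, 177.0]]
[ 194  316  197   44 5719] [[193.89999389648438, 357.8999938964844], [194.8000030517578, 315.29998779296875], [390.5, 319.3999938964844], [389.6000061035156, 362.0]]
lid 0.87 13190 [[207, 158], [213, 232], [369, 230], [375, 162], [366, 154], [248, 152]]
```

View pics/w7.png

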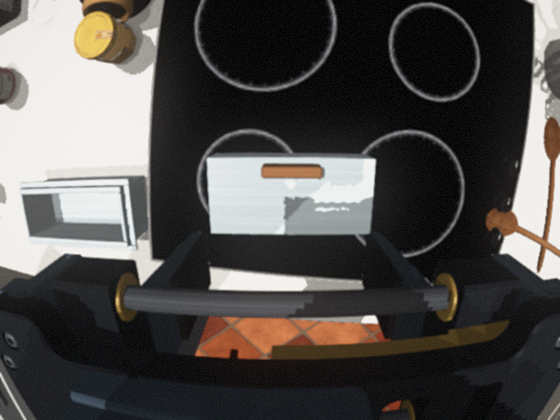

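The picture shows the lid lying flat at (291,195), its grip at (292,171), and the empty tin at (80,212).

```bash
python3 - <<'E'
from h import *
i={'fx':325.19226,'fy':325.19226,'cx':286.0102,'cy':210.07445,'position':np.array([0.64096289,-0.34184376,0.44930593]),'orientation':np.array([-0.23321163,0.2136752,-1.45788525])}
z=.052
q=fit("wrist",i,[[.05,.105,z],[.05,-.105,z],[-.05,.105,z],[-.05,-.105,z],[.029,.035,z+.03],[.029,-.035,z+.03]],[[207.5,157],[376,158],[211,235],[372,234.5],[261.5,178],[322,178]],[.54,-.355,.09])
g=tow(q,[.036,0,.09]);print(g)
rows([[g[0],g[1],.15],[g[0],g[1],.085]],[np.degrees(q[2])]*2)
E
```

```text
fit [ 0.5422 -0.3581] yaw 5.7 res px [[0.2, 0.6], [-0.8, 0.3], [1.1, -2.1], [-2.1, -1.3], [0.1, 0.2], [0.4, 0.4]]
[ 0.57803942 -0.35450787  0.09      ]
t 30.42 pos [ 0.5625 -0.3487  0.3034] yaw 5.84 tilt -1.0 F [ 0.4 -0.6  0.8] w 0.0911 ff 0.0 q [-0.59  0.25  1.78  0.    1.11  0.88]
[0.037, 0.018, 0.384, np.float64(0.001)]
[0.037, 0.018, 0.546, np.float64(0.001)]
```

Call:
servo_tool --pt "0.037 0.018 0.1 0 100" --pt "0.037 0.018 0.2 0 100" --pt "0.037 0.018 0.3 0 100" --pt "0.037 0.018 0.4 0 100" --pt "0.037 0.018 0.46 0 100" --pt "0.037 0.018 0.51 0 100" --pt "0.037 0.018 0.535 0 100" --pt "0.037 0.018 0.543 0 100" --pt "0.037 0.018 0.543 0 100" --pt "0.037 0.018 0.543 0 100" --grip_force 6

```text
time_s: 31.25
eef_pos: [0.5787, -0.3557, 0.0875]
ee_rot: [3.137, 0.158, 0.002]
wrist_force: [-0.6, -0.2, -0.3]
gripper_width: 0.0912
finger_force: 0.0
```

Call:
servo_tool --pt "0 0 0 0 60" --pt "0 0 0 0 60" --pt "0 0 0 0 60" --pt "0 0 0 0 60" --pt "0 0 0 0 60" --pt "0 0 0 0 60" --pt "0 0 0 0 60" --pt "0 0 0 0 60" --pt "0 0 0 0 60" --pt "0 0 0 0 60"

```text
time_s: 32.08
eef_pos: [0.5783, -0.3555, 0.0868]
ee_rot: [3.137, 0.158, 0.001]
wrist_force: [-0.6, 2.4, 8.4]
gripper_width: 0.07
finger_force: 6.0
```

```bash
python3 - <<'E'
from h import *
st()
E
```

```text
t 32.08 pos [ 0.5783 -0.3555  0.0868] yaw 5.77 tilt -1.0 F [-0.6  2.4  8.4] w 0.07 ff 6.0 q [-0.59  0.54  1.82  0.    0.78  0.88]
```

Call:
servo_tool --pt "-0.008 0 -0.009 0 60" --pt "-0.016 0 -0.018 0 60" --pt "-0.025 0 -0.027 0 60" --pt "-0.033 0 -0.035 0 60" --pt "-0.042 0 -0.043 0 60" --pt "-0.052 0 -0.05 0 60" --pt "-0.062 0 -0.057 0 60" --pt "-0.072 0 -0.063 0 60" --pt "-0.093 0 -0.075 0 60" --pt "-0.115 0 -0.084 0 60"

```text
time_s: 32.92
eef_pos: [0.5316, -0.3601, 0.12]
ee_rot: [3.138, 0.159, 0.0]
wrist_force: [-0.3, -0.2, -2.8]
gripper_width: 0.0697
finger_force: 6.0
```

Call:
servo_tool --pt "0 0 0 0 60" --pt "0 0 0 0 60" --pt "0 0 0 0 60" --pt "0 0 -0.04 0 60" --pt "0 0 -0.08 0 60" --pt "0 0 -0.14 0 60" --pt "0 0 -0.22 0 60" --pt "0 0 -0.3 0 60" --pt "0 0 -0.38 0 60" --pt "0 0 -0.4 0 60" --grip_force 20

```text
time_s: 33.75
eef_pos: [0.534, -0.3611, 0.2849]
ee_rot: [3.134, 0.158, 0.008]
wrist_force: [0.8, -1.0, -1.7]
gripper_width: 0.0699
finger_force: 20.0
```

```bash
python3 - <<'E'
from h import *
# final flat TCP target over the tin, tilted offset (-46,+34) mm along tin x/z
f=np.array([.529,-.0435,.153]);a=np.radians(5.0)
e=f+np.array([-.046*np.cos(a),-.046*np.sin(a),.034]);print(f,e)
rows([e+[0,0,.09],e+[0,0,.01],e],[5.0]*3)
E
```

```text
[ 0.529  -0.0435  0.153 ] [ 0.48317504 -0.04750916  0.187     ]
t 33.75 pos [ 0.534  -0.3611  0.2849] yaw 5.79 tilt -1.0 F [ 0.8 -1.  -1.7] w 0.0699 ff 20.0 q [-0.63  0.24  1.83  0.    1.07  0.84]
[-0.048, -0.793, 0.016, np.float64(0.009)]
[-0.048, -0.794, 0.216, np.float64(0.009)]
[-0.049, -0.794, 0.241, np.float64(0.009)]
```

Call:
servo_tool --pt "0 -0.1 0 0 60" --pt "-0.01 -0.2 0 0 60" --pt "-0.02 -0.3 0 0.009 60" --pt "-0.03 -0.4 0 0.009 60" --pt "-0.04 -0.5 0 0.009 60" --pt "-0.048 -0.6 0 0.009 60" --pt "-0.048 -0.7 0 0.009 60" --pt "-0.048 -0.76 0.0 0.009 60" --pt "-0.048 -0.794 0.0 0.009 60" --pt "-0.048 -0.794 0.0 0.009 60"

```text
time_s: 34.58
eef_pos: [0.4807, -0.0437, 0.279]
ee_rot: [-3.138, -0.14, 0.001]
wrist_force: [0.9, -0.3, -2.5]
gripper_width: 0.0695
finger_force: 20.0
```

Call:
servo_tool --pt "0 0 0.02 0 60" --pt "0 0 0.05 0 60" --pt "0 0 0.08 0 60" --pt "0 0 0.11 0 60" --pt "0 0 0.14 0 60" --pt "0 0 0.16 0 60" --pt "0 0 0.16 0 60" --pt "0 0 0.16 0 60" --pt "0 0 0.16 0 60" --pt "0 0 0.16 0 60"

```text
time_s: 35.42
eef_pos: [0.4816, -0.0462, 0.2161]
ee_rot: [3.139, 0.136, 0.001]
wrist_force: [-0.4, 0.1, -2.6]
gripper_width: 0.0696
finger_force: 20.0
```

```bash
cat > sil.py <<'E'
from h import *
from scipy.optimize import minimize
LB=np.array([[x,y,z] for x in(-.05,.05) for y in(-.105,.105) for z in(0,.05)])
def Wl(q):
    # q: near-lower-edge middle x,y,z, yaw, tilt (far side up)
    Rm=R.from_euler("z",q[3])*R.from_euler("y",-q[4]);return Rm.apply(LB+[.05,0,0])+q[:3]
def iou(q,obs,boxes=Wl):
    e=0
    for c,i,m in obs:
        h=cv2.convexHull((proj(c,i,boxes(q))*16).astype(np.int32)) 
        z=np.zeros((420,560),np.uint8);cv2.fillConvexPoly(z,h,255,cv2.LINE_AA,4);z=z/255.
        e+=1-np.minimum(z,m).sum()/np.maximum(z,m).sum()
    return e
def obs(name,cs=("scene","side")):
    o=[]
    for c in cs:
        i=cams.camera_info(c);cams.capture(c);r=regions_of(c,name)
        if r: o.append((c,i,r[0]["pixels"].astype(float)));print(c,round(r[0]["p"],2),int(r[0]["pixels"].sum()),recognise(c,name)[0]["location"].round(3))
    return o
def fitl(q0,o,free):
    free=list(free);S=np.array([.004,.004,.004,.03,.08])
    def f(v): q=np.array(q0,float);q[free]+=v*S[free];return iou(q,o)
    r=minimize(f,np.zeros(len(free)),method="Powell",options=dict(xtol=.02,ftol=1e-5))
    q=np.array(q0,float);q[free]+=r.x*S[free];print("near edge",q[:3].round(4),"yaw,tilt",np.degrees(q[3:]).round(2),"cost",round(r.fun,3));return q
E
python3 - <<'E'
from sil import *
s,m=st();p=s["eef_pos"]
o=obs("tin_lid");a=np.radians(5.)
# expected: bar contact point 14 mm below TCP; tilt 30
t=np.radians(30);d=np.array([86*np.cos(t)-69*np.sin(t),86*np.sin(t)+69*np.cos(t)])/1000
x=[p[0]-d[0]*np.cos(a),p[1]-d[0]*np.sin(a),p[2]-.014-d[1],a,t];print("expected",np.round(x,4))
for k in o: fitl(x,[k],[0,2,4])
fitl(x,o,[0,1,2,4])
np.save("o.npy",np.array([k[2] for k in o]))
E
```

```text
t 35.42 pos [ 0.4816 -0.0462  0.2161] yaw 4.95 tilt -1.0 F [-0.4  0.1 -2.6] w 0.0696 ff 20.0 q [-0.14  0.06  2.18  0.    0.9   1.34]Traceback (most recent call last):
  File "<stdin>", line 3, in <module>
  File "sil.py", line 18, in obs
    if r: o.append((c,i,r[0]["pixels"].astype(float)));print(c,round(r[0]["p"],2),int(r[0]["pixels"].sum()),recognise(c,name)[0]["location"].round(3))
                                                                                                            ^^^^^^^^^^^^^^^^^^^^^^^^^^^^^^^^^^^^^^
AttributeError: 'list' object has no attribute 'round'. Did you mean: 'count'?
```

```bash
sed -i 's/recognise(c,name)\[0\]\["location"\].round(3)/""/' sil.py; python3 - <<'E'
from sil import *
s,m=st();p=s["eef_pos"]
o=obs("tin_lid");a=np.radians(5.)
t=np.radians(30);d=np.array([86*np.cos(t)-69*np.sin(t),86*np.sin(t)+69*np.cos(t)])/1000
x=[p[0]-d[0]*np.cos(a),p[1]-d[0]*np.sin(a),p[2]-.014-d[1],a,t];print("expected",np.round(x,4))
print("ledge mid",tow([.4928,-.047,a],[-.05,0,.07]))
for k in o: fitl(x,[k],[0,2,4])
fitl(x,o,[0,1,2,4])
E
```

```text
t 35.57 pos [ 0.4814 -0.0461  0.2161] yaw 4.97 tilt -1.0 F [-0.2  0.4 -1.8] w 0.0696 ff 20.0 q [-0.14  0.06  2.18  0.    0.9   1.34]
scene 0.61 3561 
side 0.86 1676 
expected [ 0.4416 -0.0495  0.0993  0.0873  0.5236]
ledge mid [ 0.44299027 -0.05135779  0.07      ]
near edge [ 0.4102 -0.0495  0.1225] yaw,tilt [5.   7.09] cost 0.095
near edge [ 0.4136 -0.0495  0.1176] yaw,tilt [ 5.   15.93] cost 0.139
near edge [ 0.4134 -0.0526  0.1173] yaw,tilt [ 5.   12.36] cost 0.245
```

```bash
python3 - <<'E'
from sil import *
s,m=st();p=s["eef_pos"];a=np.radians(5.)
o=obs("tin_lid",("scene","side","scene","side"))
def X(td,off=0,dz=0):
    t=np.radians(td);b=np.array([86+off,69+dz])/1000
    d=np.array([b[0]*np.cos(t)-b[1]*np.sin(t),b[0]*np.sin(t)+b[1]*np.cos(t)])
    return [p[0]-d[0]*np.cos(a),p[1]-d[0]*np.sin(a),p[2]-.014-d[1],a,t]
for td in range(0,36,4): print(td,[round(iou(X(td),[k]),3) for k in o])
r=minimize(lambda v:iou(X(v[0]*10,v[1]*5,v[2]*5),o),[1.2,0,0],method="Nelder-Mead");print(r.x*[10,5,5],r.fun,np.round(X(*(r.x*[10,5,5])),4))
for c,i,mk in o[:2]:
    cs,_=cv2.findContours(mk.astype(np.uint8),0,2);cc=max(cs,key=cv2.contourArea);print(c,cv2.approxPolyDP(cc,2.5,True)[:,0].tolist())
    for td in(8,12,16,30): print(td,proj(c,i,Wl(X(td))).round().astype(int).tolist())
E
```

```text
t 35.77 pos [ 0.4813 -0.046   0.2158] yaw 4.97 tilt -1.0 F [-0.1  0.2 -1.5] w 0.0695 ff 20.0 q [-0.14  0.07  2.18 -0.    0.9   1.34]
scene 0.93 3488 
side 0.64 1644 
scene 0.65 3579 
side 0.85 1626 
0 [np.float64(0.183), np.float64(0.286), np.float64(0.185), np.float64(0.285)]
4 [np.float64(0.162), np.float64(0.239), np.float64(0.161), np.float64(0.239)]
8 [np.float64(0.137), np.float64(0.192), np.float64(0.134), np.float64(0.196)]
12 [np.float64(0.125), np.float64(0.161), np.float64(0.112), np.float64(0.17)]
16 [np.float64(0.125), np.float64(0.176), np.float64(0.109), np.float64(0.18)]
20 [np.float64(0.141), np.float64(0.236), np.float64(0.124), np.float64(0.239)]
24 [np.float64(0.161), np.float64(0.289), np.float64(0.145), np.float64(0.292)]
28 [np.float64(0.187), np.float64(0.338), np.float64(0.181), np.float64(0.341)]
32 [np.float64(0.227), np.float64(0.389), np.float64(0.221), np.float64(0.391)]
[ 1.34648148e+01 -1.24228395e-03 -2.16435185e-03] 0.5610429737545083 [ 0.414  -0.0519  0.1147  0.0873  0.235 ]
scene [[426, 188], [397, 169], [387, 177], [385, 167], [380, 166], [371, 17
[... 251 characters left out ...]
[332, 206], [337, 188]]
16 [[419, 205], [427, 189], [361, 232], [369, 215], [389, 182], [396, 166], [331, 204], [337, 188]]
30 [[410, 206], [421, 194], [353, 232], [363, 220], [385, 177], [395, 164], [327, 199], [336, 185]]
side [[358, 147], [350, 159], [337, 159], [327, 183], [363, 196], [380, 155]]
8 [[379, 169], [383, 152], [367, 196], [371, 178], [345, 161], [348, 144], [329, 186], [332, 168]]
12 [[377, 170], [382, 154], [365, 197], [370, 180], [343, 160], [348, 144], [327, 185], [332, 168]]
16 [[374, 171], [380, 156], [362, 199], [369, 182], [342, 159], [347, 144], [325, 184], [331, 167]]
30 [[366, 175], [376, 161], [353, 202], [363, 188], [337, 155], [346, 142], [320, 180], [330, 165]]
```

Call:
servo_tool --pt "0.02 0.002 0 0 60" --pt "0.04 0.003 0 0 60" --pt "0.06 0.004 0 0 60" --pt "0.075 0.004 0 0 60" --pt "0.075 0.004 0.02 0 60" --pt "0.075 0.004 0.04 0 60" --pt "0.075 0.004 0.06 0 60" --pt "0.075 0.004 0.08 0 60" --pt "0.075 0.004 0.08 0 60" --pt "0.075 0.004 0.08 0 60"

```text
time_s: 37.0
eef_pos: [0.5107, -0.045, 0.1829]
ee_rot: [-3.138, -0.136, 0.002]
wrist_force: [0.9, -1.6, -2.6]
gripper_width: 0.0698
finger_force: 20.0
```

```bash
python3 - <<'E'
from sil import *
s,m=st();p=s["eef_pos"];a=np.radians(5.)
o=obs("tin_lid",("scene","side"))
def X(td,off=0,dz=0):
    t=np.radians(td);b=np.array([86+off,69+dz])/1000
    d=np.array([b[0]*np.cos(t)-b[1]*np.sin(t),b[0]*np.sin(t)+b[1]*np.cos(t)])
    return [p[0]-d[0]*np.cos(a),p[1]-d[0]*np.sin(a),p[2]-.014-d[1],a,t]
fitl(X(13),o,[4]);fitl(X(13),o,[0,1,2,4]);print(np.round(X(13),4))
E
```

```text
t 37.0 pos [ 0.5107 -0.045   0.1829] yaw 4.96 tilt -1.0 F [ 0.9 -1.6 -2.6] w 0.0698 ff 20.0 q [-0.13  0.17  2.14  0.    0.84  1.35]
scene 0.69 3446 
side 0.77 1711 
near edge [ 0.4427 -0.0509  0.0823] yaw,tilt [ 5.   13.19] cost 0.241
near edge [ 0.4465 -0.0544  0.0818] yaw,tilt [ 5.   12.94] cost 0.222
[ 0.4427 -0.0509  0.0823  0.0873  0.2269]
```

Call:
servo_tool --pt "0 0 0.004 0 60" --pt "0 0 0.008 0 60" --pt "0 0 0.012 0 60" --pt "0 0 0.015 0 60" --pt "0 0 0.018 0 60" --pt "0 0 0.02 0 60" --pt "0 0 0.022 0 60" --pt "0 0 0.024 0 60" --pt "0 0 0.024 0 60" --pt "0 0 0.024 0 60"

```text
time_s: 38.03
eef_pos: [0.5112, -0.045, 0.174]
ee_rot: [-3.139, -0.136, 0.0]
wrist_force: [0.1, -1.0, -2.5]
gripper_width: 0.07
finger_force: 20.0
```

Call:
servo_tool --pt "0 0 0.002 0 60" --pt "0 0 0.004 0 60" --pt "0 0 0.006 0 60" --pt "0 0 0.006 0 60" --pt "0 0 0.006 0 60" --pt "0 0 0.006 0 60" --pt "0 0 0.006 0 60" --pt "0 0 0.006 0 60" --pt "0 0 0.006 0 60" --pt "0 0 0.006 0 60"

```text
time_s: 38.87
eef_pos: [0.5112, -0.045, 0.1717]
ee_rot: [3.139, 0.136, 0.0]
wrist_force: [0.0, -0.4, -3.7]
gripper_width: 0.07
finger_force: 20.0
```

Call:
servo_tool --pt "0 0 0.002 0 60" --pt "0 0 0.004 0 60" --pt "0 0 0.006 0 60" --pt "0 0 0.006 0 60" --pt "0 0 0.006 0 60" --pt "0 0 0.006 0 60" --pt "0 0 0.006 0 60" --pt "0 0 0.006 0 60" --pt "0 0 0.006 0 60" --pt "0 0 0.006 0 60"

```text
time_s: 39.7
eef_pos: [0.5112, -0.045, 0.1692]
ee_rot: [-3.139, -0.136, -0.0]
wrist_force: [-0.3, 0.1, -1.9]
gripper_width: 0.0702
finger_force: 20.0
```

```bash
python3 - <<'E'
from h import *
st()
E
```

```text
t 39.7 pos [ 0.5112 -0.045   0.1692] yaw 4.97 tilt -1.0 F [-0.3  0.1 -1.9] w 0.0702 ff 20.0 q [-0.13  0.19  2.14  0.    0.81  1.35]
```

Call:
servo_tool --pt "0 0 0.002 0 60" --pt "0 0 0.004 0 60" --pt "0 0 0.006 0 60" --pt "0 0 0.006 0 60" --pt "0 0 0.006 0 60" --pt "0 0 0.006 0 60" --pt "0 0 0.006 0 60" --pt "0 0 0.006 0 60" --pt "0 0 0.006 0 60" --pt "0 0 0.006 0 60"

```text
time_s: 40.53
eef_pos: [0.5121, -0.045, 0.1674]
ee_rot: [3.139, 0.136, 0.003]
wrist_force: [3.1, 1.0, 4.8]
gripper_width: 0.0696
finger_force: 20.0
```

```bash
python3 - <<'E'
from sil import *
s,m=st();p=s["eef_pos"];a=np.radians(5.)
o=obs("tin_lid",("scene","side"))
def X(td,off=0,dz=0):
    t=np.radians(td);b=np.array([86+off,69+dz])/1000
    d=np.array([b[0]*np.cos(t)-b[1]*np.sin(t),b[0]*np.sin(t)+b[1]*np.cos(t)])
    return [p[0]-d[0]*np.cos(a),p[1]-d[0]*np.sin(a),p[2]-.014-d[1],a,t]
fitl(X(13),o,[4]);fitl(X(13),o,[0,1,2,4]);print(np.round(X(13),4))
E
```

```text
t 40.53 pos [ 0.5121 -0.045   0.1674] yaw 4.96 tilt -1.0 F [3.1 1.  4.8] w 0.0696 ff 20.0 q [-0.13  0.19  2.14  0.    0.81  1.35]
scene 0.97 3398 
side 0.79 1652 
near edge [ 0.4441 -0.051   0.0668] yaw,tilt [ 5.   12.67] cost 0.263
near edge [ 0.4456 -0.0516  0.0675] yaw,tilt [ 5.   11.93] cost 0.252
[ 0.4441 -0.051   0.0668  0.0873  0.2269]
```

Call:
servo_tool --pt "0 0 -0.001 0 60" --pt "0.005 0 0.002 0 60" --pt "0.01 0 0.006 0 60" --pt "0.015 0 0.01 0 60" --pt "0.02 0 0.014 0 60" --pt "0.025 0 0.019 0 60" --pt "0.03 0 0.024 0 60" --pt "0.035 0 0.029 0 60" --pt "0.04 0 0.034 0 60" --pt "0.042 0 0.037 0 60" --grip_force 5

```text
time_s: 41.57
eef_pos: [0.5282, -0.0435, 0.1517]
ee_rot: [-3.139, -0.136, 0.0]
wrist_force: [0.5, 0.4, 0.0]
gripper_width: 0.0698
finger_force: 5.0
```

```bash
python3 - <<'E'
from sil import *
s,m=st();p=s["eef_pos"]
o=obs("tin_lid",("scene","side"));q0=[.4435,-.0515,.07,np.radians(5),.03]
fitl(q0,o,[4]);fitl(q0,o,[0,1,2,4])
E
```

```text
t 41.57 pos [ 0.5282 -0.0435  0.1517] yaw 4.97 tilt -1.0 F [0.5 0.4 0. ] w 0.0698 ff 5.0 q [-0.13  0.24  2.11  0.    0.78  1.36]
scene 0.78 3181 
side 0.95 1678 
near edge [ 0.4435 -0.0515  0.07  ] yaw,tilt [ 5.   -1.21] cost 0.267
near edge [ 0.4456 -0.0537  0.0698] yaw,tilt [ 5.  -1.9] cost 0.256
```

Call:
servo_tool --pt "0 0 0 0 80" --pt "0 0 0 0 100" --pt "0 0 0 0 100" --pt "0 0 0 0 100" --pt "0 0 0 0 100" --pt "0 0 -0.05 0 100" --pt "0 0 -0.12 0 100" --pt "0 0 -0.2 0 100" --pt "0 0 -0.29 0 100" --pt "0 0 -0.3 0 100"

```text
time_s: 42.6
eef_pos: [0.5303, -0.0438, 0.278]
ee_rot: [3.137, 0.136, 0.012]
wrist_force: [1.9, -0.4, 1.2]
gripper_width: 0.0914
finger_force: 0.0
```

```bash
python3 - <<'E'
from sil import *
st()
o=obs("tin_lid",("scene","side"));q0=[.4435,-.0515,.07,np.radians(5),.0]
fitl(q0,o,[4]);fitl(q0,o,[0,1,2,4])
im,i=snap("wrist","w8.png")
hsv=cv2.cvtColor(im,cv2.COLOR_RGB2HSV);m=((hsv[...,0]<18)&(hsv[...,1]>90)&(hsv[...,2]>60)).astype(np.uint8)
n,l,s,c=cv2.connectedComponentsWithStats(m)
for k in range(1,n):
    if s[k,4]>300 and 220<s[k,0]<280: print("grip",s[k])
q=[.4936,-.0474,np.radians(5.09)]
print(proj("wrist",i,[tow(q,[x,y,.15]) for x,y in((.029,.035),(.043,.035),(.043,-.035),(.029,-.035))]).round(1).tolist())
print(proj("wrist",i,[tow(q,[x,y,.12]) for x,y in((.05,.105),(.05,-.105),(-.05,.105))]).round(1).tolist())
r=regions_of("wrist","tin_lid")[0];cs,_=cv2.findContours(r["pixels"].astype(np.uint8),0,2);cc=max(cs,key=cv2.contourArea);print(cv2.approxPolyDP(cc,3,True)[:,0].tolist())
# scene edge detail of the first and present picture
a=cv2.imread("pics/scene0.png");b=cams.capture("scene")[:,:,::-1]
d=np.abs(a.astype(int)-b)[200:265,315:415].sum(2);print("diff px",(d>90).sum(),"mean",d.mean().round(1))
E
```

```text
t 42.6 pos [ 0.5303 -0.0438  0.278 ] yaw 4.97 tilt -1.0 F [ 1.9 -0.4  1.2] w 0.0914 ff 0.0 q [-0.13  0.06  2.05 -0.    1.02  1.36]
scene 0.97 3254 
side 0.83 1872 
near edge [ 0.4435 -0.0515  0.07  ] yaw,tilt [5.   0.04] cost 0.2
near edge [ 0.4467 -0.0541  0.0688] yaw,tilt [5.   0.33] cost 0.185
grip [ 247  196   80   20 1304]
[[245.6, 215.3], [245.0, 199.7], [326.7, 199.6], [326.2, 215.2]]
[[177.9, 185.4], [394.0, 185.0], [187.9, 277.2]]
[[180, 188], [183, 237], [197, 230], [206, 235], [214, 278], [358, 278], [365, 235], [375, 230], [389, 237], [393, 188], [380, 178], [200, 177]]
diff px 861 mean 42.8
```

The lid is seated: tilt 0.0°, lower edge at 0.070 m, grip where it was at the start. Next, shut the spice box with closed fingers on the near lip.

```bash
cat > path.py <<'E'
from h import *
def P(t,h=8):
    c,s=np.cos(t),np.sin(t);rc=119+25*c;r=min(rc,135)
    x=62-rc*c+h*s+16;z=80+r*s+h*c
    return tow(BOX,[x/1000,.053,z/1000+.025])
E
python3 - <<'E'
from path import *
a=P(1.5,20);print(a)
rows([[.50,.15,.32],[a[0],a[1],.32],a],[84.24]*3)
E
```

```text
[0.46274064 0.38187484 0.22688065]
t 42.95 pos [ 0.5273 -0.0435  0.2705] yaw 4.96 tilt -1.0 F [-0.2  0.6 -0.9] w 0.0905 ff 0.0 q [-0.13  0.07  2.06  0.    1.02  1.36]
[-0.026, -0.488, -0.123, np.float64(-0.881)]
[-0.069, -1.073, -0.123, np.float64(-0.881)]
[-0.068, -1.073, 0.11, np.float64(-0.881)]
```

Call:
servo_tool --pt "0 0 -0.06 -0.05 50" --pt "0 -0.08 -0.12 -0.13 0" --pt "-0.02 -0.18 -0.123 -0.21 0" --pt "-0.03 -0.28 -0.123 -0.29 0" --pt "-0.04 -0.38 -0.123 -0.37 0" --pt "-0.05 -0.48 -0.123 -0.45 0" --pt "-0.06 -0.58 -0.123 -0.53 0" --pt "-0.068 -0.68 -0.123 -0.6 0" --pt "-0.068 -0.78 -0.123 -0.68 0" --pt "-0.068 -0.85 -0.123 -0.75 0"

```text
time_s: 43.78
eef_pos: [0.4703, 0.2955, 0.3202]
ee_rot: [-2.527, -1.866, 0.002]
wrist_force: [-0.5, -0.7, -0.2]
gripper_width: 0.0275
finger_force: 0.0
```

```bash
python3 - <<'E'
from path import *
a=P(1.5,20);rows([[a[0],a[1],.32],a],[84.24]*2)
snap("scene");rec("scene",["box_lid","lip_near"])
E
```

```text
t 43.78 pos [0.4703 0.2955 0.3202] yaw 72.89 tilt -1.0 F [-0.5 -0.7 -0.2] w 0.0275 ff 0.0 q [0.52 0.06 1.97 0.   1.11 0.82]
[0.201, -0.082, 0.0, np.float64(-0.126)]
[0.201, -0.081, 0.233, np.float64(-0.126)]
scene box_lid [([0.4727, 0.3788, 0.1644], 0.63), ([0.4671, -0.0208, 0.123], 0.26)]
scene lip_near [([0.4727, 0.3797, 0.1669], 0.94)]
```

Call:
servo_tool --pt "0.1 -0.04 0 -0.07 0" --pt "0.201 -0.082 0 -0.126 0" --pt "0.201 -0.082 0 -0.126 0" --pt "0.201 -0.082 0.03 -0.126 0" --pt "0.201 -0.082 0.08 -0.126 0" --pt "0.201 -0.082 0.14 -0.126 0" --pt "0.201 -0.082 0.19 -0.126 0" --pt "0.201 -0.082 0.22 -0.126 0" --pt "0.201 -0.082 0.232 -0.126 0" --pt "0.201 -0.082 0.232 -0.126 0"

```text
time_s: 44.77
eef_pos: [0.4642, 0.3781, 0.2271]
ee_rot: [-2.34, -2.096, 0.003]
wrist_force: [1.0, -0.2, 0.7]
gripper_width: 0.0005
finger_force: 0.0
```

```bash
python3 - <<'E'
from path import *
rows([P(t) for t in list(np.arange(1.5,-.01,-.05))],[84.24]*31)
E
```

```text
t 44.77 pos [0.4642 0.3781 0.2271] yaw 83.71 tilt -1.0 F [ 1.  -0.2  0.7] w 0.0005 ff 0.0 q [ 0.64  0.24  1.95 -0.    0.96  0.75]
[-0.021, -0.004, 0.003, np.float64(-0.006)]
[-0.036, -0.004, 0.0, np.float64(-0.006)]
[-0.052, -0.004, -0.002, np.float64(-0.006)]
[-0.068, -0.004, -0.003, np.float64(-0.006)]
[-0.084, -0.004, -0.003, np.float64(-0.006)]
[-0.101, -0.004, -0.002, np.float64(-0.006)]
[-0.117, -0.003, -0.0, np.float64(-0.006)]
[-0.133, -0.003, 0.003, np.float64(-0.006)]
[-0.149, -0.003, 0.006, np.float64(-0.006)]
[-0.166, -0.003, 0.011, np.float64(-0.006)]
[-0.182, -0.003, 0.016, np.float64(-0.006)]
[-0.197, -0.003, 0.022, np.float64(-0.006)]
[-0.213, -0.002, 0.03, np.float64(-0.006)]
[-0.228, -0.002, 0.039, np.float64(-0.006)]
[-0.243, -0.002, 0.05, np.float64(-0.006)]
[-0.257, -0.002, 0.061, np.float64(-0.006)]
[-0.271, -0.002, 0.073, np.float64(-0.006)]
[-0.284, -0.002, 0.086, np.float64(-0.006)]
[-0.296, -0.002, 0.099, np.float64(-0.006)]
[-0.308, -0.001, 0.112, np.float64(-0.006)]
[-0.319, -0.001, 0.127, np.float64(-0.006)]
[-0.329, -0.001, 0.141, np.float64(-0.006)]
[-0.338, -0.001, 0.156, np.float64(-0.006)]
[-0.347, -0.001, 0.171, np.float64(-0.006)]
[-0.354, -0.001, 0.187, np.float64(-0.006)]
[-0.361, -0.001, 0.203, np.float64(-0.006)]
[-0.367, -0.001, 0.219, np.float64(-0.006)]
[-0.371, -0.001, 0.236, np.float64(-0.006)]
[-0.375, -0.001, 0.252, np.float64(-0.006)]
[-0.377, -0.001, 0.269, np.float64(-0.006)]
[-0.379, -0.001, 0.286, np.float64(-0.006)]
```

Now the arc, one call, then check.

Call:
servo_tool --pt "-0.021 -0.004 0.0 -0.006 0" --pt "-0.036 -0.004 0.0 -0.006 0" --pt "-0.052 -0.004 -0.002 -0.006 0" --pt "-0.068 -0.004 -0.003 -0.006 0" --pt "-0.084 -0.004 -0.003 -0.006 0" --pt "-0.1 -0.004 -0.002 -0.006 0" --pt "-0.117 -0.003 0.0 -0.006 0" --pt "-0.133 -0.003 0.002 -0.006 0" --pt "-0.149 -0.003 0.005 -0.006 0" --pt "-0.166 -0.003 0.01 -0.006 0"

```text
time_s: 45.6
eef_pos: [0.456, 0.3129, 0.2244]
ee_rot: [-2.328, -2.109, -0.0]
wrist_force: [0.3, 1.1, -0.1]
gripper_width: 0.0005
finger_force: 0.5
```

```bash
python3 - <<'E'
from path import *
rows([P(1.05)],[84.24])
snap("scene");rec("scene",["box_lid","lip_near"])
E
```

```text
t 45.6 pos [0.456  0.3129 0.2244] yaw 84.34 tilt -1.0 F [ 0.3  1.1 -0.1] w 0.0005 ff 0.5 q [0.56 0.17 2.04 0.   0.93 0.66]
[-0.001, -0.001, 0.003, np.float64(0.001)]
scene box_lid [([0.476, 0.3465, 0.1533], 0.96)]
scene lip_near [([0.4774, 0.35, 0.1553], 0.87)]
```

Call:
servo_tool --pt "-0.016 0 0.005 0 0" --pt "-0.031 0 0.011 0 0" --pt "-0.047 0 0.019 0 0" --pt "-0.062 0 0.028 0 0" --pt "-0.077 0 0.039 0 0" --pt "-0.091 0 0.05 0 0" --pt "-0.105 0 0.062 0 0" --pt "-0.118 0 0.075 0 0" --pt "-0.13 0 0.088 0 0" --pt "-0.142 0 0.101 0 0"

```text
time_s: 46.58
eef_pos: [0.4503, 0.2564, 0.1834]
ee_rot: [-2.328, -2.109, 0.0]
wrist_force: [0.3, 1.2, 1.0]
gripper_width: 0.0006
finger_force: 0.5
```

```bash
python3 - <<'E'
from path import *
rows([P(t) for t in (.55,.3,.05,0)],[84.24]*4)
snap("scene");rec("scene",["box_lid","lip_near"])
E
```

```text
t 46.58 pos [0.4503 0.2564 0.1834] yaw 84.34 tilt -1.0 F [0.3 1.2 1. ] w 0.0006 ff 0.5 q [0.47 0.17 2.13 0.   0.84 0.57]
[-0.002, -0.001, 0.003, np.float64(0.001)]
[-0.049, -0.001, 0.077, np.float64(0.001)]
[-0.072, -0.001, 0.159, np.float64(0.001)]
[-0.073, -0.001, 0.176, np.float64(0.001)]
scene box_lid [([0.4749, 0.3206, 0.1419], 0.62)]
scene lip_near [([0.475, 0.3237, 0.1415], 0.9)]
```

Call:
servo_tool --pt "-0.012 0 0.015 0 0" --pt "-0.022 0 0.029 0 0" --pt "-0.031 0 0.044 0 0" --pt "-0.04 0 0.06 0 0" --pt "-0.048 0 0.076 0 0" --pt "-0.055 0 0.092 0 0" --pt "-0.061 0 0.108 0 0" --pt "-0.065 0 0.125 0 0" --pt "-0.069 0 0.142 0 0" --pt "-0.072 0 0.159 0 0"

```text
time_s: 47.57
eef_pos: [0.4477, 0.2283, 0.1199]
ee_rot: [-2.328, -2.109, -0.0]
wrist_force: [0.1, -0.4, -0.6]
gripper_width: 0.0006
finger_force: 0.1
```

Call:
servo_tool --pt "0 0 0.006 0 0" --pt "0 0 0.012 0 0" --pt "0 0 0.016 0 0" --pt "0 0 0.019 0 0" --pt "0 0 0.021 0 0" --pt "0 0 0.023 0 0" --pt "0 0 0.023 0 0" --pt "0 0 0.023 0 0" --pt "0 0 0.023 0 0" --pt "0 0 0.023 0 0"

```text
time_s: 48.4
eef_pos: [0.4475, 0.2282, 0.1117]
ee_rot: [2.328, 2.109, -0.001]
wrist_force: [-3.5, -4.0, 10.9]
gripper_width: 0.0007
finger_force: 5.5
```

```bash
python3 - <<'E'
from path import *
st()
snap("scene");rec("scene",["box_lid","lip_near"])
E
```

```text
t 48.4 pos [0.4475 0.2282 0.1117] yaw 84.35 tilt -1.0 F [-3.5 -4.  10.9] w 0.0007 ff 5.5 q [ 0.43  0.28  2.18 -0.    0.69  0.52]
scene box_lid [([0.4736, 0.3064, 0.118], 0.77), ([0.4653, -0.0199, 0.1251], 0.53)]
scene lip_near [([0.4726, 0.3063, 0.1193], 0.62)]
```

Call:
servo_tool --pt "0 0 0.003 0 0" --pt "0 0 0.003 0 0" --pt "0 0 0.003 0 0" --pt "0 0 0 0 0" --pt "0 0 -0.005 0 0" --pt "0 0 -0.01 0 0" --pt "0 0 -0.015 0 0" --pt "0 0 -0.02 0 0" --pt "0 0 -0.025 0 0" --pt "0 0 -0.025 0 0"

```text
time_s: 49.38
eef_pos: [0.4478, 0.2284, 0.1216]
ee_rot: [2.328, 2.109, 0.001]
wrist_force: [-0.9, -0.8, 0.4]
gripper_width: 0.0005
finger_force: 0.0
```

```bash
python3 - <<'E'
from path import *
st()
im,_=snap("scene");rec("scene",["box_lid","lip_near"])
a=cv2.imread("pics/scene0.png")[:,:,::-1].astype(int)
d=np.abs(a-im).sum(2)[210:320,195:260];print("box region diff vs start",(d>90).sum(),d.mean().round(1))
for dy in(-3,-2,-1,0,1,2,3): print(dy,np.abs(a[225:310,205:250]-im[225+dy:310+dy,205:250]).mean().round(1),end=" ")
E
```

```text
t 49.38 pos [0.4478 0.2284 0.1216] yaw 84.35 tilt -1.0 F [-0.9 -0.8  0.4] w 0.0005 ff 0.0 q [0.43 0.26 2.18 0.   0.71 0.52]
scene box_lid [([0.4717, 0.3036, 0.1197], 0.96)]
scene lip_near [([0.4538, 0.0137, 0.0258], 0.16)]
box region diff vs start 0 3.7
-3 17.0 -2 12.5 -1 7.0 0 0.8 1 7.1 2 12.5 3 17.0
```

The lid stays shut as the hand backs off, and the picture matches the start exactly. I'll withdraw, do a final check and hand in.

Call:
servo_tool --pt "0 0 -0.08 0 0" --pt "0 0 -0.18 0 0" --pt "0 0 -0.28 0 0" --pt "0 0 -0.38 0 0" --pt "0 0 -0.48 0 0" --pt "-0.1 0 -0.5 0 0" --pt "-0.2 0 -0.5 0 0" --pt "-0.2 0 -0.5 0 0" --pt "-0.2 0 -0.5 0 0" --pt "-0.2 0 -0.5 0 0"

```text
time_s: 50.37
eef_pos: [0.4398, 0.1488, 0.3212]
ee_rot: [-2.329, -2.108, -0.0]
wrist_force: [-0.1, 0.5, -0.4]
gripper_width: 0.0008
finger_force: 0.0
```

```bash
python3 - <<'E'
from sil import *
st()
o=obs("tin_lid",("scene","side"));q0=[.4435,-.0515,.07,np.radians(5),.0]
fitl(q0,o,[4]);fitl(q0,o,[0,1,2,3,4])
for c in("scene","side"):
    a=cv2.imread(f"pics/{c}0.png")[:,:,::-1].astype(int);b=cams.capture(c)
    r=(slice(195,262),slice(318,412)) if c=="scene" else (slice(168,230),slice(318,366))
    d=np.abs(a-b).sum(2)[r];print(c,"tin region diff",(d>90).sum(),d.size)
    best=min(((np.abs(a[r][...,:].mean(2)-np.roll(b.mean(2),(-dy,-dx),(0,1))[r]).mean(),dy,dx) for dy in range(-3,4) for dx in range(-3,4)));print(best)
    rec(c,["jam_jar","honey_jar","tin_tomato"],1)
im,i=snap("wrist");rec("wrist",["tin_lid","box_lid","lid_grip"],1)
print([np.round(proj("wrist",i,[tow([.4928,-.047,np.radians(5)],l) for l in ([.05,.105,.12],[-.05,.105,.12])]),1).tolist()])
for r in regions_of("wrist","tin_lid")[:1]:
    cs,_=cv2.findContours(r["pixels"].astype(np.uint8),0,2);print(cv2.approxPolyDP(max(cs,key=cv2.contourArea),3,True)[:,0].tolist())
E
```

```text
t 50.37 pos [0.4398 0.1488 0.3212] yaw 84.3 tilt -1.0 F [-0.1  0.5 -0.4] w 0.0008 ff 0.0 q [ 0.28 -0.11  2.13  0.    1.12  0.38]
scene 0.83 3260 
side 0.74 1904 
near edge [ 0.4435 -0.0515  0.07  ] yaw,tilt [ 5.   -1.65] cost 0.198
near edge [ 0.446  -0.0502  0.0676] yaw,tilt [7.19 2.8 ] cost 0.172
scene tin region diff 416 6298
(np.float64(7.9172753255001584), 0, 0)
scene jam_jar [([0.6702, 0.1713, 0.0838], 0.77)]
scene honey_jar [([0.7174, -0.0691, 0.0519], 0.67)]
scene tin_tomato [([0.7211, 0.3049, 0.0801], 0.73)]
side tin region diff 215 2976
(np.float64(9.314628136200717), 0, 0)
side jam_jar [([0.6865, 0.1918, 0.0758], 0.66)]
side honey_jar [([0.729, -0.0668, 0.054], 0.85)]
side tin_tomato [([0.7324, 0.3175, 0.0679], 0.93)]
wrist tin_lid [([0.5003, 0.0638, 0.1092], 0.59)]
wrist box_lid [([0.5007, 0.2819, 0.1209], 0.83)]
wrist lid_grip [([0.4985, 0.0607, 0.1107], 0.81)]
[[[371.9, 252.8], [289.9, 267.9]]]
[[371, 262], [361, 236], [307, 246], [313, 262]]
```

```bash
python3 - <<'E'
from sil import *
g=lambda im:cv2.magnitude(cv2.Sobel(im,cv2.CV_32F,1,0),cv2.Sobel(im,cv2.CV_32F,0,1))
q=[.4935,-.0472,np.radians(5)]
for c in("scene","side"):
    i=cams.camera_info(c);a=cv2.cvtColor(cv2.imread(f"pics/{c}0.png"),6).astype(np.float32);b=cv2.cvtColor(cams.capture(c),7).astype(np.float32)
    A,B=g(a),g(b)
    for l in([-.05,.105,.07],[-.05,.105,.12],[.05,.105,.07],[.05,.105,.12],[-.05,-.105,.12],[-.05,-.105,.07],[.036,.035,.15]):
        u,v=proj(c,i,[tow(q,l)])[0].round().astype(int)
        T=A[v-6:v+7,u-6:u+7];S=B[v-11:v+12,u-11:u+12];m=cv2.matchTemplate(S,T,5);_,s,_,(x,y)=cv2.minMaxLoc(m)
        f=lambda p,k,n:0 if n==0 else .5*(p-n)/(p-2*k+n) if (p-2*k+n) else 0
        sx=f(m[y,x-1],s,m[y,x+1],) if 0<x<10 else 0; sy=f(m[y-1,x],s,m[y+1,x]) if 0<y<10 else 0
        print(c,l,(u,v),"shift",round(x-5+sx,2),round(y-5+sy,2),"score",round(s,2))
E
```

```text
scene [-0.05, 0.105, 0.07] (np.int64(352), np.int64(243)) shift 0.27 -0.07 score 0.62
scene [-0.05, 0.105, 0.12] (np.int64(354), np.int64(223)) shift 3.2 -1.11 score 0.61
scene [0.05, 0.105, 0.07] (np.int64(321), np.int64(225)) shift -0.93 -0.95 score 0.88
scene [0.05, 0.105, 0.12] (np.int64(322), np.int64(207)) shift -0.87 0.36 score 0.85
scene [-0.05, -0.105, 0.12] (np.int64(411), np.int64(198)) shift -0.97 0.33 score 0.89
scene [-0.05, -0.105, 0.07] (np.int64(408), np.int64(216)) shift -0.21 -0.11 score 0.94
scene [0.036, 0.035, 0.15] (np.int64(348), np.int64(190)) shift 0.29 0.2 score 0.93
side [-0.05, 0.105, 0.07] (np.int64(351), np.int64(212)) shift -0.03 -0.46 score 0.6
side [-0.05, 0.105, 0.12] (np.int64(352), np.int64(194)) shift 1.97 -3.2 score 0.69
side [0.05, 0.105, 0.07] (np.int64(314), np.int64(207)) shift -0.01 0.05 score 0.95
side [0.05, 0.105, 0.12] (np.int64(314), np.int64(190)) shift -0.04 0.72 score 0.94
side [-0.05, -0.105, 0.12] (np.int64(366), np.int64(167)) shift 0.19 0.37 score 0.93
side [-0.05, -0.105, 0.07] (np.int64(365), np.int64(184)) shift -0.02 0.68 score 0.95
side [0.036, 0.035, 0.15] (np.int64(326), np.int64(171)) shift -0.18 0.75 score 0.97
```

```bash
python3 -c "
from plant import arm
print(arm.hand_in())"
```

```text
the job is handed in; nothing more can be done
None
```

The job is handed in (verdict not shown): both jars stand in the latched spice box, the tin's lid is back flat, bystanders are in place; one 53 N fingertip force reading while the box lid was opening.

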